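# Release the glued bracket from the ratchet clamp

### The arm

A 6-joint arm with a two-finger parallel gripper is mounted at the origin on the work surface. World frame = base frame: x ahead of the robot, y to its left, z up, the work surface at z = 0. Lengths are in mm, angles in rad, forces in N, time in s.
With the tool pointing down it reaches from about 350 to 725 mm from the base axis. Payload 6 kg.
Tool frame: the origin (TCP) lies between the finger pads; the fingertips stand 25 mm ahead of it and the grasp point (between the pads) lies 6 mm ahead of it; y points along the fingers, x is the direction in which the jaws open and shut, and the axes are right-handed (so a half turn about y gives the same grasp; the last joint's range is limited). The gripper opens to 85 mm and grips with 20 to 120 N. Pads are 22 mm wide; open, the fingers measure 114 mm over their backs; the gripper's body (76 mm by 85 mm) begins 54 mm behind the grasp point. The pads swing forward as they close: fully open they stand 13 mm farther back than shut.
Start: joints at [1.558, 0.04, 0.085, 0, -1.615, -0.334], TCP at [203.907, 564.268, 256.261] pointing down, gripper open.
Joint ranges: [-2.56, 2.56], [-1.29, 2.01], [-1.08, 1.49], [-3.29, 1.98], [-2.81, -0.18], [-2.99, 2.99]. Speed limits (rad/s): [2.57, 2.57, 3.01, 3.14, 3.14, 3.14].

### API

Orientations are given as a unit quaternion [w, x, y, z].
In Python, from cell import observe, camera, finish_job gives the robot as it stands.
- The arm moves only by the tool step_arm, never from a script. Its argument "plan" is a list of rows, each an object of numbers: "dx", "dy", "dz": the shift along the tool's x, y, z in cm; "wx", "wy", "wz": the turn, a rotation vector about the tool's x, y, z in rad; "grip": the finger opening in cm, from 0 to 8.54. In form: [{"dx": .., "dy": .., "dz": .., "wx": .., "wy": .., "wz": .., "grip": ..}, ...]. A call has exactly 8 rows; each row is the pose to reach, as a shift and turn from the pose commanded when the call began, along the tool's axes at that moment; what a row does not reach only later rows make up. A row lasts 1/10 s, in which the tool goes at most 50 mm and 8.59 degrees, less where a joint would pass 70% of its speed; a pose out of reach is approached as far as the arm can. A call with a gripper value outside its range is refused whole. The fingers move at their own pace and stop on an object; "force" is the grip in N (left out, the last holds). Time passes only in rows, so rows that repeat a pose let the fingers close, or fill a call up. It gives the time, the measured TCP pose, the force and the opening at its end, in the units of the state.
- observe(): the state, without advancing time (a new reading comes with each control period).
- camera(name): name is "scene" or "top" or "wrist"; returns a dict with "pixels" (400x640x3 uint8, red, green, blue), "K" (3x3 intrinsics, pixels), "R" (3x3) and "t" (3): a world point X has camera coordinates R X + t; the wrist camera has in their place "T_tool_cam" (4x4, takes a point from camera to tool coordinates, whose origin is the TCP and whose axes are the tool frame's). Camera axes: x right, y down, z forward; pixel columns grow to the right and rows downward; lengths in mm; the calibration is good to about 2 mm. A picture is of the moment at which its call begins: read the wrist's pose just before it. There is no depth.
- finish_job(): hands the job in, once; it reports no verdict.
The state is a dict: "time_s": time; "qpos": joint angles; "joint_vel": joint speeds; "tau": joint torques, N m; "tcp_pos": TCP position; "orientation": TCP orientation; "force": force on the tool from outside, world axes, zero at the start; "wrist_torque": the same for the moment, N m; "width": finger opening in mm.
Only numpy, scipy, OpenCV 4.12 (cv2) and the standard library are available. Lean on these libraries where they do the work, as an engineer would, in place of code of your own. Each camera call takes 0.05 s, during which the arm holds its last target.

### The job

The bracket glued up in the ratchet clamp has cured. Ease the pawl off the ratchet wheel by its red thumb tab, without straining it hard against its steel stop pin, and hold it off until the sliding jaw has run all the way back; then lift the bracket out and set it down gently, upright, in the white tray. Leave the glue bottle, the spool and the screwdriver where they are.

Things in the scene. Friction and masses are not known exactly. Their poses are not given: they have to be found in the camera images.
- clamp: Bench ratchet clamp, bolted down. Blue-grey iron base plate 310 x 110 x 12 mm; origin at the centre of its underside, on the bench. Its x runs along the clamp from the fixed jaw (-x end) to the ratchet head (+x end), y across, z up. Head block top 46 mm, dark grey pawl plate on it (top 50 mm, out to y = 63 mm), all heights above the bench.
- spindle (a point): Centre of the ratchet wheel's top face, at (75, 0, 59) mm in the clamp's frame. Flat steel wheel, 20 teeth, radius 36 mm, 51 to 59 mm high; on it a round black knob, radius 16 mm, top at 77 mm. The wheel turns anticlockwise as the jaw backs off.
- tab_zone (a point): Middle of the pawl's red thumb tab at the mid setting, (140, 41, 73) mm in the clamp's frame: upright block 18 mm wide in x, 10 mm thick in y, 56 to 90 mm high. The pawl plate swivels about the spindle for fine setting and is locked anywhere up to 0.24 rad either way, carrying tab, pivot and pin: the real tab lies between (148, 25) and (128, 56) mm. Not tracked: find it by sight or touch.
- pin_zone (a point): Top of the steel stop pin (8 mm thick, top 63 mm high) at the mid setting, on the pawl plate, outside the pawl bar near the tab; it swivels with the plate. About 11.5 mm of tab travel brings the bar against it; the thin pawl must not be strained on the pin with more than 8 N there.
- jaw (a joint): Travel of the dark sliding jaw along the clamp's +x, m: 0 to 0.004 while clamped, 0.026 fully back. With the pawl held off, a return spring drives it back by itself, slowed by an oil damper, in 3 to 4 s and keeps it there. Let the tab go early and the pawl drops into the next tooth and the jaw stops.
- bracket_mid (a point): Middle, 33 mm above the underside, of the glued bracket: cream core 44 x 40 x 40 mm high between two blue acrylic cheeks 8 x 40 x 66 mm high, small black spool above the core; 60 mm long in its x (along the clamp), 40 mm wide in y, 140 g. It stands on the base plate (12 mm up) between 56 mm wide jaws (tops 46 mm); its y sides are free to grip, across the core, from above.
- tray: White open tray with a blue mat, fixed to the bench, 170 x 130 mm outside, walls 4 mm thick and 24 mm high, inner floor 4 mm above the bench; origin at the centre of its underside, x along its length.
- glue_mid (a point): White glue bottle with red cap, 38 mm across, 85 mm high; its middle, half-way up. Bystander.
- spool_mid (a point): Empty black spool, 44 mm across, 25 mm high, lying flat; its middle. Bystander.
- driver_grip (a point): Screwdriver with yellow handle, 150 mm long, lying on the bench; the middle of its handle. Bystander.
- pawl_pivot (a point): Upright pivot of the pawl at the mid setting, (15, 42, 60) mm in the clamp's frame. The pawl, a level yellow-zinc steel bar along clamp x with its nose in the wheel, lifts when the tab is pushed away from the wheel (clamp +y at mid setting, 125 mm radius). Loaded it takes 5 to 9 N; after 8 to 9 mm of tab travel the jaw starts back and the force drops to 5 N; clear of all teeth at 10 mm.
Not all that is in view belongs to the job. What is shaped like the part that bears bracket_mid but green or pink is not meant.

How it is judged:
By the outcome, as a careful person would: the job done as asked, in the order asked, and still so for the second after the job is handed in, with the robot touching nothing.
It also fails if it takes over 72 s, if anything falls off the work surface, if the arm or the gripper's body presses on something with over 40 N, if the wrist force passes 120 N, or if a joint passes its speed limit or range.

## Working session

There is one attempt and no reset: what is moved stays moved. The work goes in short steps, Python scripts to look and compute and a tool call to move; the robot and the scene stay as the last step left them, time stands still between calls to the robot, and variables do not carry over. Pictures are saved under pics/ and viewed, and the job is handed in when it is done.

Besides the shell and the picture viewer there is one more tool, called after ">>>" as name(argument=value, ...), one argument or row to a line, values as JSON. step_arm: Moves the arm, as the interface text tells. Its arguments: {"type":"object","properties":{"plan":{"type":"array"},"force":{"type":"number"}},"required":["plan"]}

```bash
mkdir -p pics; ls; python3 - <<'E'
from cell import observe,camera
import cv2,pickle
o=observe();print(o)
for n in("scene","top","wrist"):
    c=camera(n);pickle.dump((o,c),open(f"{n}0.pkl","wb"));cv2.imwrite(f"pics/{n}0.png",c["pixels"][:,:,::-1])
    print(n,c["K"].tolist())
    print(c.get("T_tool_cam",None), c.get("R"),c.get("t"))
E
```

```text
pics
{'time_s': 0.0, 'qpos': array([ 1.55769873e+00,  4.07944635e-02,  8.38089723e-02, -4.63297357e-04,
       -1.61548669e+00, -3.33687240e-01]), 'joint_vel': array([-0.00024534, -0.00161803,  0.00027005,  0.00155614,  0.00085164,
        0.00035334]), 'tau': array([-4.61960769e-05, -3.68210149e+01,  3.47407043e+01,  6.93189159e+00,
       -5.43912261e-03,  7.72571553e-06]), 'tcp_pos': array([203.75591741, 564.04351238, 255.28771106]), 'orientation': array([-0.40576644,  0.40672528, -0.57837597,  0.57914538]), 'force': array([-0.16333812, -0.66628152,  0.81493743]), 'wrist_torque': array([0.01010596, 0.01271109, 0.00608694]), 'width': 85.48761106293523}
scene [[467.2225762696122, 0.0, 327.4484004791878], [0.0, 467.2225762696122, 195.7323823757512], [0.0, 0.0, 1.0]]
None [[-8.50638955e-01  5.25750291e-01 -4.61823215e-06]
 [ 3.19508848e-01  5.16943137e-01 -7.94156086e-01]
 [-4.17525406e-01 -6.75541578e-01 -6.07713840e-01]] [ 462.99771401 -155.47516618 1391.77312226]
top [[468.6538671650682, 0.0, 320.85774883581473], [0.0, 468.6538671650682, 213.32284739533853], [0.0, 0.0, 1.0]]
None [[-0.02247011 -0.99928515 -0.03040213]
 [-0.99111897  0.02625257 -0.13036102]
 [ 0.13106596  0.0272029  -0.99100036]] [  49.4303661   550.57085729 1116.01711828]
wrist [[319.29015064584996, 0.0, 323.39310456971384], [0.0, 319.29015064584996, 196.93096772970304], [0.0, 0.0, 1.0]]
[[ 9.99999520e-01  9.62573386e-04  1.85400731e-04 -1.33012525e+00]
 [ 1.16907504e-04 -3.04891760e-01  9.52387002e-01 -1.18614032e+02]
 [ 9.73269536e-04 -9.52386522e-01 -3.04891726e-01  7.71716318e+01]
 [ 0.00000000e+00  0.00000000e+00  0.00000000e+00  1.00000000e+00]] None None
```

View pics/scene0.png

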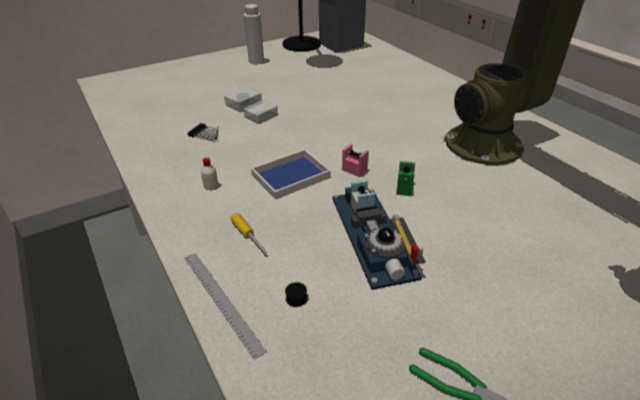

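View pics/top0.png

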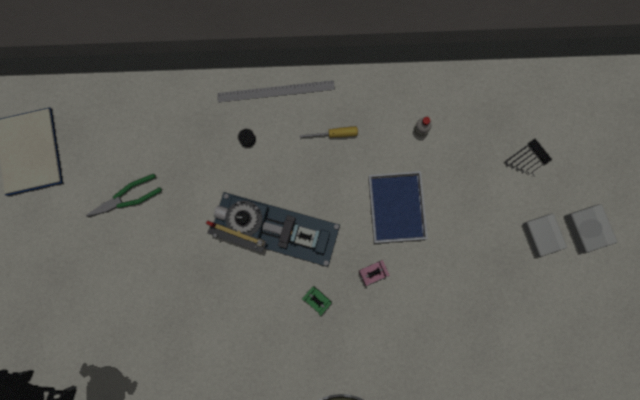

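View pics/wrist0.png

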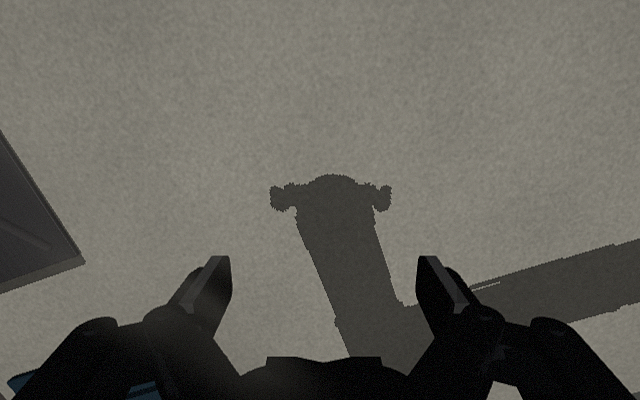

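```bash
python3 - <<'E'
import cv2
t=cv2.imread("pics/top0.png")
c=cv2.resize(t[180:280,200:350],None,fx=5.3,fy=5.3,interpolation=cv2.INTER_CUBIC);cv2.imwrite("pics/topc.png",cv2.convertScaleAbs(c,alpha=1.8))
c=cv2.resize(t[165:250,360:435],None,fx=6,fy=6,interpolation=cv2.INTER_CUBIC);cv2.imwrite("pics/topt.png",c)
s=cv2.imread("pics/scene0.png")
c=cv2.resize(s[170:295,320:440],None,fx=4.8,fy=4.8,interpolation=cv2.INTER_CUBIC);cv2.imwrite("pics/scenec.png",cv2.convertScaleAbs(c,alpha=1.8))
E
```

```text
(no output)
```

View pics/topc.png

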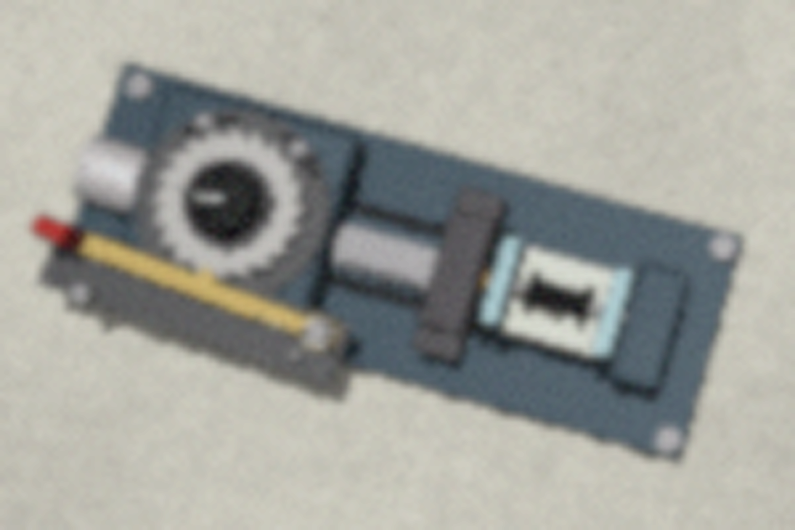

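View pics/topt.png

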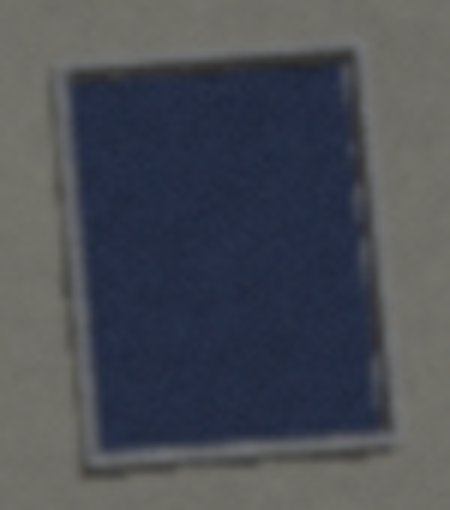

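View pics/scenec.png

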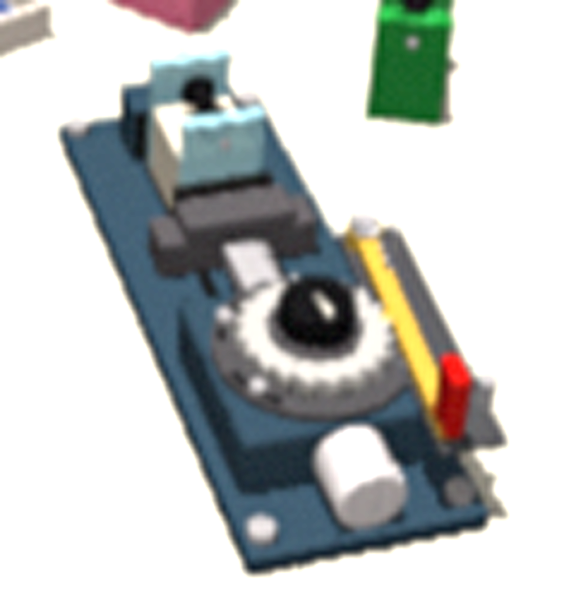

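```bash
cat > h.py <<'E'
import numpy as np,pickle,cv2
from scipy.optimize import least_squares
from scipy.spatial.transform import Rotation as Rn
C={n:pickle.load(open(f"{n}0.pkl","rb"))[1] for n in("scene","top")}
def proj(n,X):
    c=C[n];p=(np.asarray(X,float)@c["R"].T+c["t"])@c["K"].T
    return p[...,:2]/p[...,2:]
def ray(n,uv):
    c=C[n];d=np.linalg.solve(c["K"],np.array([uv[0],uv[1],1.]));return -c["R"].T@c["t"],c["R"].T@d
def atz(n,uv,z):
    o,d=ray(n,uv);return o+d*(z-o[2])/d[2]
def tw(p,P):
    x,y,th=p[:3];P=np.atleast_2d(np.asarray(P,float));c,s=np.cos(th),np.sin(th)
    return np.c_[x+c*P[:,0]-s*P[:,1],y+s*P[:,0]+c*P[:,1],P[:,2]]
E
python3 - <<'E'
from h import *
tc=lambda x,y:(200+(x+.5)/5.3-.5,180+(y+.5)/5.3-.5)
sc=lambda x,y:(320+(x+.5)/4.8-.5,170+(y+.5)/4.8-.5)
tt=lambda x,y:(360+(x+.5)/6-.5,165+(y+.5)/6-.5)
obs=[("top",tc(125,63),(155,-55,12)),("top",tc(742,237),(-155,-55,12)),("top",tc(682,460),(-155,55,12)),("top",tc(227,202),(75,0,77)),
("scene",sc(62,135),(-155,-55,12)),("scene",sc(250,568),(155,-55,4)),("scene",sc(318,315),(75,0,72))]
for use in(("top",),("scene",),("top","scene")):
    O=[o for o in obs if o[0] in use]
    f=lambda p:np.concatenate([proj(n,tw(p,X))[0]-uv for n,uv,X in O])
    r=least_squares(f,[400,100,1.3]);print(use,r.x.round(3),r.fun.round(1))
p=r.x;np.save("clamp.npy",p)
a=p
def inv(X):
    c,s=np.cos(a[2]),np.sin(a[2]);d=X[:2]-a[:2];return (c*d[0]+s*d[1],-s*d[0]+c*d[1])
print("tab top",inv(atz("top",tc(45,225),90)),"pivot",inv(atz("top",tc(318,330),62)),"bar end",inv(atz("top",tc(80,238),62)),"pin?",inv(atz("top",tc(78,293),63)),inv(atz("top",tc(78,293),14)))
print("scene tab top",inv(atz("scene",sc(455,362),90)),"pivot",inv(atz("scene",sc(365,226),64)),"pin",inv(atz("scene",sc(483,383),63)))
print("bracket top", inv(atz("top",tc(508,280),78)),inv(atz("top",tc(612,313),78)))
for d in(-.24,0,.24):
    R=lambda P:(75+np.cos(d)*(P[0]-75)-np.sin(d)*P[1],np.sin(d)*(P[0]-75)+np.cos(d)*P[1])
    print(d,R((140,41)),R((15,42)))
O=[(tt(52,65),(85,65,24)),(tt(360,45),(85,-65,24)),(tt(400,440),(-85,-65,24)),(tt(85,467),(-85,65,24))]
f=lambda p:np.concatenate([proj("top",tw(p,X))[0]-uv for uv,X in O])
r=least_squares(f,[400,-100,0]);print("tray",r.x.round(3),r.fun.round(1));np.save("tray.npy",r.x)
for n,px,z in(("glue",(424,124),60),("spool",(247,138),20),("driver",(343,132),10)):print(n,atz("top",px,z).round())
E
```

```text
('top',) [519.309 152.52    1.272] [-0.2 -0.   0.9 -0.1  0.3  0.4 -0.9 -0.3]
('scene',) [520.523 157.958   1.267] [-0.4 -2.  -0.1  2.1  0.5 -1.1]
('top', 'scene') [519.461 154.438   1.272] [-0.9 -0.   0.1 -0.2 -0.5  0.3 -1.7 -0.3 -1.1 -2.8 -0.3  0.8  0.  -2.2]
tab top (np.float64(143.2105022555888), np.float64(32.20233240879122)) pivot (np.float64(17.19735659272316), np.float64(43.219313612642935)) bar end (np.float64(134.18818045523565), np.float64(32.58912245557658)) pin? (np.float64(127.21468837192026), np.float64(56.81402951452982)) (np.float64(140.62366197787097), np.float64(56.256950692847525))
scene tab top (np.float64(140.67437314018144), np.float64(33.51663231245061)) pivot (np.float64(22.019214860616835), np.float64(42.8847395935602)) pin (np.float64(129.7692704346313), np.float64(54.080485900172654))
bracket top (np.float64(-61.02752606109614), np.float64(-0.8110260050543197)) (np.float64(-109.7352418209927), np.float64(0.7876528392088495))
-0.24 (np.float64(147.88277604889444), np.float64(24.37418625116947)) (np.float64(26.703231818817876), np.float64(55.05835252941332))
0 (np.float64(140.0), np.float64(41.0)) (np.float64(15.0), np.float64(42.0))
0.24 (np.float64(128.39116068186942), np.float64(55.27552768669697)) (np.float64(6.736211198938571), np.float64(26.53403735815717))
tray [ 5.65076e+02 -1.52657e+02  4.80000e-02] [-0.4 -0.4  0.2 -0.9  0.3  1.  -0.1  0.3]
glue [ 763. -223.   60.]
spool [753. 221.  20.]
driver [765. -25.  10.]
```

```bash
cat >> h.py <<'E'
def Rt(o):
    q=o["orientation"];return Rn.from_quat([q[1],q[2],q[3],q[0]]).as_matrix()
def Rdown(zang): # tool y down, tool z at world angle
    z=np.array([np.cos(zang),np.sin(zang),0]);y=np.array([0,0,-1.]);return np.c_[np.cross(y,z),y,z]
def delta(o,pos,zang=None):
    R=Rt(o);d=R.T@(np.asarray(pos)-o["tcp_pos"])/10
    w=np.zeros(3) if zang is None else Rn.from_matrix(R.T@Rdown(zang)).as_rotvec()
    print("d cm",d.round(2),"w",w.round(3))
def c2w(xyz):return tw(np.load("clamp.npy"),xyz)[0]
E
python3 - <<'E'
from h import *
from cell import observe
o=observe();cl=np.load("clamp.npy");a=cl[2]-.11+np.pi/2
u=np.array([np.cos(a),np.sin(a),0]);tab=c2w((143.5,33,0));print(tab,u)
t=tab-24*u;t[2]=190;print(t)
delta(o,t,a-np.pi)
E
```

```text
[530.20973754 301.29092031   0.        ] [-0.91748064  0.39778044  0.        ]
[552.22927289 291.74418983 190.        ]
d cm [13.76  6.57 42.03] w [-0.     0.062  0.001]
```

>>> step_arm(
  plan=[
    {"dx": 1.7, "dy": 0.8, "dz": 5.2, "wy": 0.062, "grip": 0},
    {"dx": 3.4, "dy": 1.6, "dz": 10.5, "wy": 0.062, "grip": 0},
    {"dx": 5.2, "dy": 2.4, "dz": 15.7, "wy": 0.062, "grip": 0},
    {"dx": 6.9, "dy": 3.3, "dz": 21.0, "wy": 0.062, "grip": 0},
    {"dx": 8.6, "dy": 4.1, "dz": 26.3, "wy": 0.062, "grip": 0},
    {"dx": 10.3, "dy": 4.9, "dz": 31.5, "wy": 0.062, "grip": 0},
    {"dx": 12.0, "dy": 5.8, "dz": 36.8, "wy": 0.062, "grip": 0},
    {"dx": 13.76, "dy": 6.57, "dz": 42.03, "wy": 0.062, "grip": 0},
  ],
  force=40,
)

```text
invalid input
```

```bash
python3 - <<'E'
from cell import observe
o=observe();print(o["tcp_pos"],o["time_s"],o["width"],o["force"])
E
```

```text
[203.79257333 564.10591337 255.52177187] 0.15 85.55201253723733 [ 0.52507036 -0.08414752  0.05647758]
```

>>> step_arm(
  plan=[
    {"dx": 1.7, "dy": 0.8, "dz": 5.0, "wx": 0, "wy": 0.02, "wz": 0, "grip": 0},
    {"dx": 3.4, "dy": 1.6, "dz": 10.0, "wx": 0, "wy": 0.04, "wz": 0, "grip": 0},
    {"dx": 5.2, "dy": 2.4, "dz": 15.0, "wx": 0, "wy": 0.062, "wz": 0, "grip": 0},
    {"dx": 6.9, "dy": 3.3, "dz": 20.0, "wx": 0, "wy": 0.062, "wz": 0, "grip": 0},
    {"dx": 8.6, "dy": 4.1, "dz": 25.0, "wx": 0, "wy": 0.062, "wz": 0, "grip": 0},
    {"dx": 10.3, "dy": 4.9, "dz": 31.5, "wx": 0, "wy": 0.062, "wz": 0, "grip": 0},
    {"dx": 12.0, "dy": 5.8, "dz": 36.8, "wx": 0, "wy": 0.062, "wz": 0, "grip": 0},
    {"dx": 13.76, "dy": 6.57, "dz": 42.03, "wx": 0, "wy": 0.062, "wz": 0, "grip": 0},
  ],
  force=40,
)

```text
time_s: 0.95
tcp_pos: [516.7, 319.1, 196.8]
orientation: [0.388, -0.388, 0.591, -0.591]
force: [0.3, 1.7, 0.1]
width: -0.3
```

```bash
cat > snap.py <<'E'
import sys,cv2,pickle
from cell import observe,camera
o=observe();n,tag=sys.argv[1:3];c=camera(n);pickle.dump((o,c),open(f"{tag}.pkl","wb"));cv2.imwrite(f"pics/{tag}.png",cv2.convertScaleAbs(c["pixels"][:,:,::-1],alpha=1.5))
print(o["tcp_pos"].round(2),o["force"].round(2),o["time_s"])
E
python3 snap.py wrist w1; python3 snap.py wrist w2; python3 -c "
from h import *
from cell import observe
o=observe();delta(o,(552.2,291.7,190),np.arctan2(-.3978,.9175))"
```

```text
[516.73 319.13 196.82] [0.35 1.68 0.09] 0.95
[520.44 314.25 194.82] [-2.27 -1.69 -2.63] 1.0
d cm [0.89 0.5  4.1 ] w [ 0.001 -0.006  0.004]
```

View pics/w2.png

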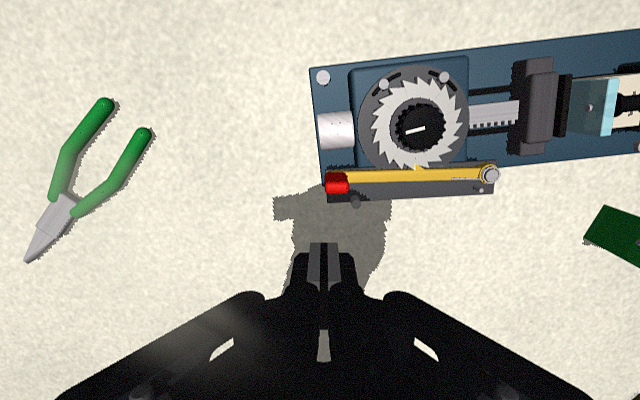

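>>> step_arm(
  plan=[
    {"dx": 0, "dy": 0, "dz": 2.0, "wx": 0, "wy": 0, "wz": 0, "grip": 0},
    {"dx": 0, "dy": 0, "dz": 3.0, "wx": 0, "wy": 0, "wz": 0, "grip": 0},
    {"dx": 0, "dy": 0, "dz": 3.0, "wx": 0, "wy": 0, "wz": 0, "grip": 0},
    {"dx": 0, "dy": 0, "dz": 3.0, "wx": 0, "wy": 0, "wz": 0, "grip": 0},
    {"dx": 0, "dy": 0, "dz": 3.0, "wx": 0, "wy": 0, "wz": 0, "grip": 0},
    {"dx": 0, "dy": 0, "dz": 3.0, "wx": 0, "wy": 0, "wz": 0, "grip": 0},
    {"dx": 0, "dy": 0, "dz": 3.0, "wx": 0, "wy": 0, "wz": 0, "grip": 0},
    {"dx": 0, "dy": 0, "dz": 3.0, "wx": 0, "wy": 0, "wz": 0, "grip": 0},
  ],
)

```text
time_s: 1.85
tcp_pos: [542.8, 308.9, 197.4]
orientation: [-0.388, 0.388, -0.591, 0.591]
force: [-0.2, 0.3, 1.5]
width: 0.1
```

```bash
python3 snap.py wrist w3; python3 - <<'E'
import cv2
t=cv2.imread("pics/w3.png")
cv2.imwrite("pics/w3c.png",cv2.resize(t[60:260,250:510],None,fx=3,fy=3,interpolation=cv2.INTER_CUBIC))
E
```

```text
[542.76 308.93 197.45] [-0.21  0.26  1.53] 1.85
```

View pics/w3c.png

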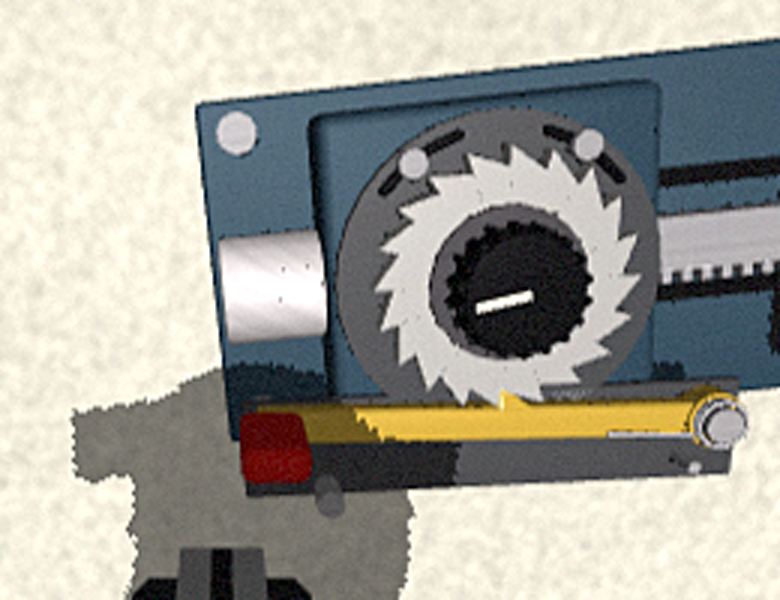

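View pics/w3.png

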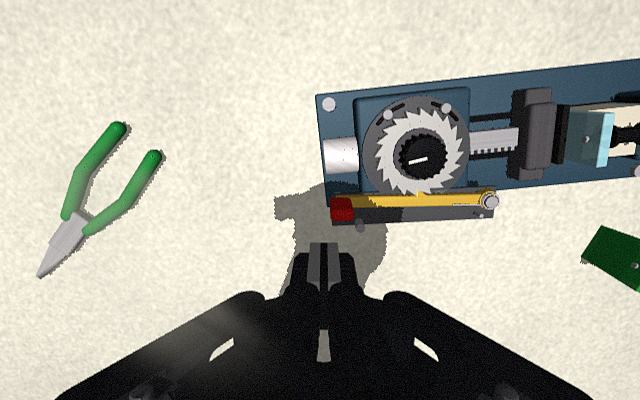

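```bash
cat >> h.py <<'E'
def wray(pk,uv):
    o,c=pickle.load(open(pk,"rb"));R=Rt(o);T=c["T_tool_cam"]
    d=R@T[:3,:3]@np.linalg.solve(c["K"],np.array([uv[0],uv[1],1.]));return o["tcp_pos"]+R@T[:3,3],d
def watz(pk,uv,z):
    p,d=wray(pk,uv);return p+d*(z-p[2])/d[2]
def wproj(pk,X):
    o,c=pickle.load(open(pk,"rb"));R=Rt(o);T=c["T_tool_cam"]
    x=(np.asarray(X)-o["tcp_pos"])@R;x=(x-T[:3,3])@T[:3,:3];x=x@c["K"].T;return x[...,:2]/x[...,2:]
def inv(X):
    a=np.load("clamp.npy")
    c,s=np.cos(a[2]),np.sin(a[2]);d=X[:2]-a[:2];return np.array((c*d[0]+s*d[1],-s*d[0]+c*d[1])).round(1)
E
python3 - <<'E'
from h import *
f=lambda x,y:(250+(x+.5)/3-.5,60+(y+.5)/3-.5)
K="w3.pkl"
O=[(f(198,103),(155,-55,12)),(f(520,288),(75,0,77)),(f(510,275),(75,0,59)),(f(235,440),(155,55,12))]
# far edge line point: top edge of base at right border
g=lambda p:np.concatenate([wproj(K,tw(p,X))[0]-uv for uv,X in O])
r=least_squares(g,[519,154,1.27]);print(r.x,r.fun.round(1))
print("diff", np.load("clamp.npy"))
np.save("clampw.npy",r.x)
np.save("clamp.npy",r.x)
out=inv(watz(K,f(277,482),90));print("tab outer top edge",out,"pin",inv(watz(K,f(328,485),63)),"pivot",inv(watz(K,f(722,420),66)))
print("left corner",inv(watz(K,f(243,482),90)),"right",inv(watz(K,f(312,482),90)))
print("bar upper edge at right of tab, z62",inv(watz(K,f(312,438),62)),inv(watz(K,f(685,437),62)))
o,c=pickle.load(open(K,"rb"));print("cam at clamp frame",inv(wray(K,(0,0))[0]))
E
```

```text
[521.55729894 154.22628956   1.27945727] [-1.8 -0.9  2.6  0.2 -0.8  0.5 -0.5  0.5]
diff [519.46138669 154.43819492   1.27169995]
tab outer top edge [143.1  39.5] pin [128.3  53.1] pivot [19.4 45.2]
left corner [151.6  38.5] right [134.2  40.5]
bar upper edge at right of tab, z62 [131.6  38.8] [27.5 50.6]
cam at clamp frame [146.5 -52.6]
```

```bash
python3 - <<'E'
from h import *
from cell import observe
o=observe();print(o["time_s"])
a=np.load("clamp.npy")[2]-.105+np.pi/2
u=np.array([np.cos(a),np.sin(a),0]);t=c2w((142.8,34.5,0))-26*u;t[2]=97;print(t,u)
delta(o,t,a-np.pi)
E
```

```text
1.9
[553.51279146 290.88118602  97.        ] [-0.92248046  0.38604379  0.        ]
d cm [ 1.23 10.04  1.69] w [-0.    -0.012 -0.   ]
```

Lateral alignment first, then straight down beside the tab.

>>> step_arm(
  plan=[
    {"dx": 1.23, "dy": 0, "dz": 1.7, "wx": 0, "wy": -0.012, "wz": 0, "grip": 0},
    {"dx": 1.23, "dy": 2, "dz": 1.7, "wx": 0, "wy": -0.012, "wz": 0, "grip": 0},
    {"dx": 1.23, "dy": 5, "dz": 1.7, "wx": 0, "wy": -0.012, "wz": 0, "grip": 0},
    {"dx": 1.23, "dy": 7, "dz": 1.7, "wx": 0, "wy": -0.012, "wz": 0, "grip": 0},
    {"dx": 1.23, "dy": 7, "dz": 1.7, "wx": 0, "wy": -0.012, "wz": 0, "grip": 0},
    {"dx": 1.23, "dy": 7, "dz": 1.7, "wx": 0, "wy": -0.012, "wz": 0, "grip": 0},
    {"dx": 1.23, "dy": 7, "dz": 1.7, "wx": 0, "wy": -0.012, "wz": 0, "grip": 0},
    {"dx": 1.23, "dy": 7, "dz": 1.7, "wx": 0, "wy": -0.012, "wz": 0, "grip": 0},
  ],
)

```text
time_s: 2.7
tcp_pos: [554.3, 291.1, 129.1]
orientation: [0.393, -0.391, 0.589, -0.589]
force: [-0.6, -0.1, -0.5]
width: -0.1
```

```bash
python3 snap.py wrist w4; python3 snap.py scene s4; python3 - <<'E'
import cv2
t=cv2.imread("pics/s4.png")
cv2.imwrite("pics/s4c.png",cv2.resize(t[150:300,320:470],None,fx=4,fy=4,interpolation=cv2.INTER_CUBIC))
E
```

```text
[554.27 291.12 129.11] [-0.58 -0.1  -0.47] 2.7
[554.14 291.04 128.78] [-0.36  1.04  0.27] 2.75
```

View pics/w4.png

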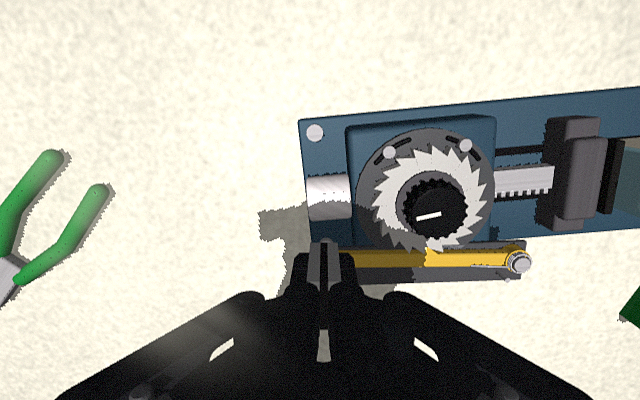

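View pics/s4c.png

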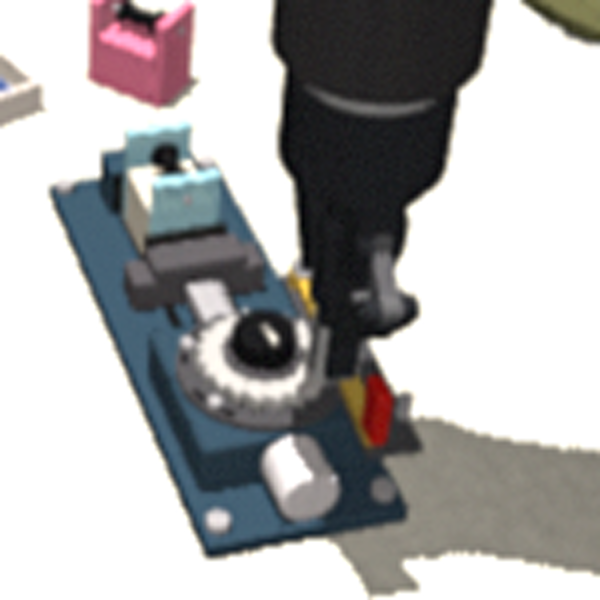

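```bash
python3 - <<'E'
from h import *
o=pickle.load(open("s4.pkl","rb"))[0];R=Rt(o)
g=lambda X:((proj("scene",X)-[320,150])*4).round()
t=o["tcp_pos"]
for z in(-11,11):print("tip",g(t+R@[0,25,z]), "z72", g(np.r_[(t+R@[0,25,z])[:2],72]))
a=np.load("clamp.npy")[2]-.105+np.pi/2;u=np.array([np.cos(a),np.sin(a),0])
for s in(-5,5):
  for z in(60,90):print("tab",s,z,g(np.r_[(c2w((142.8,34.5,0))+s*u)[:2],z]))
E
```

```text
tip [352. 367.] z72 [345. 414.]
tip [308. 371.] z72 [302. 419.]
tab -5 60 [363. 428.]
tab -5 90 [370. 384.]
tab 5 60 [382. 426.]
tab 5 90 [389. 382.]
```

>>> step_arm(
  plan=[
    {"dx": 0, "dy": 1.5, "dz": 0, "wx": 0, "wy": 0, "wz": 0, "grip": 0},
    {"dx": 0, "dy": 3.0, "dz": 0, "wx": 0, "wy": 0, "wz": 0, "grip": 0},
    {"dx": 0, "dy": 3.0, "dz": -0.3, "wx": 0, "wy": 0, "wz": 0, "grip": 0},
    {"dx": 0, "dy": 3.0, "dz": -0.3, "wx": 0, "wy": 0, "wz": 0, "grip": 0},
    {"dx": 0, "dy": 3.0, "dz": -0.5, "wx": 0, "wy": 0, "wz": 0, "grip": 0},
    {"dx": 0, "dy": 3.0, "dz": -0.5, "wx": 0, "wy": 0, "wz": 0, "grip": 0},
    {"dx": 0, "dy": 3.0, "dz": -0.5, "wx": 0, "wy": 0, "wz": 0, "grip": 0},
    {"dx": 0, "dy": 3.0, "dz": -0.5, "wx": 0, "wy": 0, "wz": 0, "grip": 0},
  ],
)

```text
time_s: 3.6
tcp_pos: [549.2, 292.7, 97.7]
orientation: [0.392, -0.391, 0.589, -0.589]
force: [0.1, -1.0, -0.4]
width: 0.2
```

```bash
python3 snap.py scene s5; python3 - <<'E'
import cv2
t=cv2.imread("pics/s5.png")
cv2.imwrite("pics/s5c.png",cv2.resize(t[190:300,350:460],None,fx=5,fy=5,interpolation=cv2.INTER_CUBIC))
from h import *
from cell import observe
a=np.load("clamp.npy")[2]-.105+np.pi/2;u=np.array([np.cos(a),np.sin(a),0])
o=observe();print(o["tcp_pos"],(o["tcp_pos"]-c2w((142.8,34.5,0)))@u, o["force"]@u)
E
```

```text
[549.2  292.7   97.66] [ 0.1  -1.05 -0.37] 3.6
[549.16836418 292.63287568  97.53748114] -21.316121827130825 0.47592273600506785
```

View pics/s5c.png

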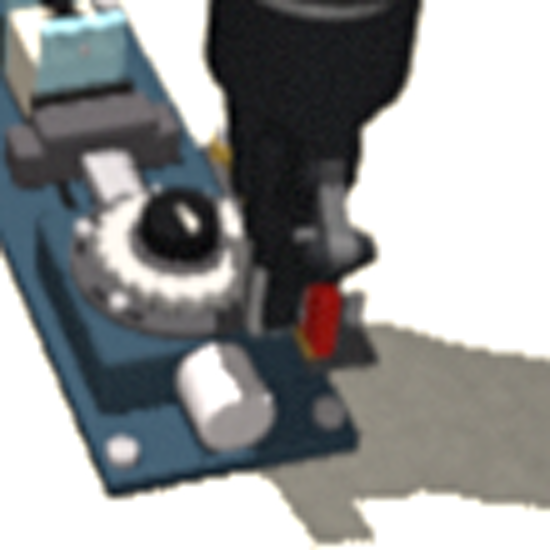

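>>> step_arm(
  plan=[
    {"dx": 0, "dy": 0, "dz": -0.1, "wx": 0, "wy": 0, "wz": 0, "grip": 0},
    {"dx": 0, "dy": 0, "dz": -0.2, "wx": 0, "wy": 0, "wz": 0, "grip": 0},
    {"dx": 0, "dy": 0, "dz": -0.3, "wx": 0, "wy": 0, "wz": 0, "grip": 0},
    {"dx": 0, "dy": 0, "dz": -0.4, "wx": 0, "wy": 0, "wz": 0, "grip": 0},
    {"dx": 0, "dy": 0, "dz": -0.4, "wx": 0, "wy": 0, "wz": 0, "grip": 0},
    {"dx": 0, "dy": 0, "dz": -0.4, "wx": 0, "wy": 0, "wz": 0, "grip": 0},
    {"dx": 0, "dy": 0, "dz": -0.4, "wx": 0, "wy": 0, "wz": 0, "grip": 0},
    {"dx": 0, "dy": 0, "dz": -0.4, "wx": 0, "wy": 0, "wz": 0, "grip": 0},
  ],
)

```text
time_s: 4.45
tcp_pos: [545.4, 294.1, 97.3]
orientation: [-0.392, 0.392, -0.589, 0.589]
force: [0.8, -0.1, 0.2]
width: -0.1
```

```bash
cat > st.py <<'E'
from h import *
from cell import observe
a=np.load("clamp.npy")[2]-.105+np.pi/2;u=np.array([np.cos(a),np.sin(a),0])
o=observe();print(o["time_s"],o["tcp_pos"].round(2),"s",((o["tcp_pos"]-c2w((142.8,34.5,0)))@u).round(2), "F", (o["force"]@u).round(2),o["force"].round(2),o["wrist_torque"].round(2),o["tau"].round(2))
E
python3 st.py
```

```text
4.45 [545.42 294.07  97.28] s -17.3 F -0.73 [ 0.76 -0.08  0.24] [-0.03  0.   -0.01] [ 1.000e-02 -4.042e+01  3.378e+01  6.740e+00 -0.000e+00  0.000e+00]
```

>>> step_arm(
  plan=[
    {"dx": 0, "dy": 0, "dz": -0.1, "wx": 0, "wy": 0, "wz": 0, "grip": 0},
    {"dx": 0, "dy": 0, "dz": -0.2, "wx": 0, "wy": 0, "wz": 0, "grip": 0},
    {"dx": 0, "dy": 0, "dz": -0.2, "wx": 0, "wy": 0, "wz": 0, "grip": 0},
    {"dx": 0, "dy": 0, "dz": -0.2, "wx": 0, "wy": 0, "wz": 0, "grip": 0},
    {"dx": 0, "dy": 0, "dz": -0.2, "wx": 0, "wy": 0, "wz": 0, "grip": 0},
    {"dx": 0, "dy": 0, "dz": -0.2, "wx": 0, "wy": 0, "wz": 0, "grip": 0},
    {"dx": 0, "dy": 0, "dz": -0.2, "wx": 0, "wy": 0, "wz": 0, "grip": 0},
    {"dx": 0, "dy": 0, "dz": -0.2, "wx": 0, "wy": 0, "wz": 0, "grip": 0},
  ],
)

```text
time_s: 5.25
tcp_pos: [544.0, 294.6, 97.4]
orientation: [-0.392, 0.391, -0.589, 0.589]
force: [4.2, -0.8, -1.4]
width: -0.2
```

```bash
python3 st.py
```

```text
5.25 [544.03 294.63  97.37] s -15.81 F -4.18 [ 4.19 -0.81 -1.4 ] [-0.54 -1.75  0.05] [ 2.360e+00 -4.114e+01  3.371e+01  5.400e+00 -7.500e-01 -2.000e-02]
```

>>> step_arm(
  plan=[
    {"dx": 0, "dy": 0, "dz": -0.05, "wx": 0, "wy": 0, "wz": 0, "grip": 0},
    {"dx": 0, "dy": 0, "dz": -0.1, "wx": 0, "wy": 0, "wz": 0, "grip": 0},
    {"dx": 0, "dy": 0, "dz": -0.1, "wx": 0, "wy": 0, "wz": 0, "grip": 0},
    {"dx": 0, "dy": 0, "dz": -0.1, "wx": 0, "wy": 0, "wz": 0, "grip": 0},
    {"dx": 0, "dy": 0, "dz": -0.1, "wx": 0, "wy": 0, "wz": 0, "grip": 0},
    {"dx": 0, "dy": 0, "dz": -0.1, "wx": 0, "wy": 0, "wz": 0, "grip": 0},
    {"dx": 0, "dy": 0, "dz": -0.1, "wx": 0, "wy": 0, "wz": 0, "grip": 0},
    {"dx": 0, "dy": 0, "dz": -0.1, "wx": 0, "wy": 0, "wz": 0, "grip": 0},
  ],
)

```text
time_s: 6.05
tcp_pos: [543.5, 294.9, 97.4]
orientation: [-0.392, 0.391, -0.588, 0.589]
force: [6.8, -2.4, -2.7]
width: -0.4
```

```bash
python3 st.py
```

```text
6.05 [543.46 294.86  97.44] s -15.19 F -7.21 [ 6.82 -2.39 -2.73] [-0.76 -2.32 -0.02] [ 3.110e+00 -4.138e+01  3.366e+01  4.970e+00 -1.030e+00 -2.000e-02]
```

>>> step_arm(
  plan=[
    {"dx": 0, "dy": 0, "dz": -0.05, "wx": 0, "wy": 0, "wz": 0, "grip": 0},
    {"dx": 0, "dy": 0, "dz": -0.1, "wx": 0, "wy": 0, "wz": 0, "grip": 0},
    {"dx": 0, "dy": 0, "dz": -0.15, "wx": 0, "wy": 0, "wz": 0, "grip": 0},
    {"dx": 0, "dy": 0, "dz": -0.2, "wx": 0, "wy": 0, "wz": 0, "grip": 0},
    {"dx": 0, "dy": 0, "dz": -0.2, "wx": 0, "wy": 0, "wz": 0, "grip": 0},
    {"dx": 0, "dy": 0, "dz": -0.2, "wx": 0, "wy": 0, "wz": 0, "grip": 0},
    {"dx": 0, "dy": 0, "dz": -0.2, "wx": 0, "wy": 0, "wz": 0, "grip": 0},
    {"dx": 0, "dy": 0, "dz": -0.2, "wx": 0, "wy": 0, "wz": 0, "grip": 0},
  ],
)

```text
time_s: 6.85
tcp_pos: [541.8, 295.6, 97.4]
orientation: [-0.392, 0.391, -0.588, 0.589]
force: [8.0, -1.7, -1.9]
width: -0.4
```

```bash
python3 st.py
```

```text
6.85 [541.76 295.57  97.45] s -13.35 F -8.01 [ 7.97 -1.69 -1.87] [-0.76 -2.5   0.04] [ 3.360e+00 -4.134e+01  3.361e+01  4.810e+00 -1.160e+00 -3.000e-02]
```

>>> step_arm(
  plan=[
    {"dx": 0, "dy": 0, "dz": -0.1, "wx": 0, "wy": 0, "wz": 0, "grip": 0},
    {"dx": 0, "dy": 0, "dz": -0.2, "wx": 0, "wy": 0, "wz": 0, "grip": 0},
    {"dx": 0, "dy": 0, "dz": -0.3, "wx": 0, "wy": 0, "wz": 0, "grip": 0},
    {"dx": 0, "dy": 0, "dz": -0.4, "wx": 0, "wy": 0, "wz": 0, "grip": 0},
    {"dx": 0, "dy": 0, "dz": -0.45, "wx": 0, "wy": 0, "wz": 0, "grip": 0},
    {"dx": 0, "dy": 0, "dz": -0.5, "wx": 0, "wy": 0, "wz": 0, "grip": 0},
    {"dx": 0, "dy": 0, "dz": -0.5, "wx": 0, "wy": 0, "wz": 0, "grip": 0},
    {"dx": 0, "dy": 0, "dz": -0.5, "wx": 0, "wy": 0, "wz": 0, "grip": 0},
  ],
)

```text
time_s: 7.65
tcp_pos: [537.0, 297.6, 97.4]
orientation: [-0.392, 0.391, -0.588, 0.589]
force: [7.2, -2.5, -2.3]
width: 0.4
```

```bash
python3 st.py
```

```text
7.65 [537.   297.57  97.44] s -8.18 F -7.64 [ 7.24 -2.5  -2.25] [-0.72 -2.2   0.02] [ 3.100e+00 -4.076e+01  3.366e+01  4.960e+00 -9.900e-01 -3.000e-02]
```

>>> step_arm(
  plan=[
    {"dx": 0, "dy": 0, "dz": -0.05, "wx": 0, "wy": 0, "wz": 0, "grip": 0},
    {"dx": 0, "dy": 0, "dz": -0.1, "wx": 0, "wy": 0, "wz": 0, "grip": 0},
    {"dx": 0, "dy": 0, "dz": -0.15, "wx": 0, "wy": 0, "wz": 0, "grip": 0},
    {"dx": 0, "dy": 0, "dz": -0.15, "wx": 0, "wy": 0, "wz": 0, "grip": 0},
    {"dx": 0, "dy": 0, "dz": -0.15, "wx": 0, "wy": 0, "wz": 0, "grip": 0},
    {"dx": 0, "dy": 0, "dz": -0.15, "wx": 0, "wy": 0, "wz": 0, "grip": 0},
    {"dx": 0, "dy": 0, "dz": -0.15, "wx": 0, "wy": 0, "wz": 0, "grip": 0},
    {"dx": 0, "dy": 0, "dz": -0.15, "wx": 0, "wy": 0, "wz": 0, "grip": 0},
  ],
)

```text
time_s: 8.45
tcp_pos: [535.6, 298.0, 97.4]
orientation: [-0.392, 0.391, -0.588, 0.589]
force: [7.0, -3.1, -2.5]
width: -0.1
```

```bash
python3 st.py
```

```text
8.45 [535.64 298.05  97.41] s -6.75 F -7.6 [ 6.96 -3.05 -2.47] [-0.79 -2.28  0.04] [ 3.270e+00 -4.067e+01  3.370e+01  4.870e+00 -9.800e-01 -4.000e-02]
```

```bash
python3 snap.py wrist w6;python3 st.py
```

```text
[535.64 298.05  97.41] [ 6.96 -3.05 -2.47] 8.45
8.5 [535.64 298.04  97.41] s -6.75 F -6.35 [ 6.03 -2.06 -3.18] [-0.79 -2.3   0.11] [ 3.260e+00 -4.067e+01  3.370e+01  4.870e+00 -9.800e-01 -4.000e-02]
```

View pics/w6.png

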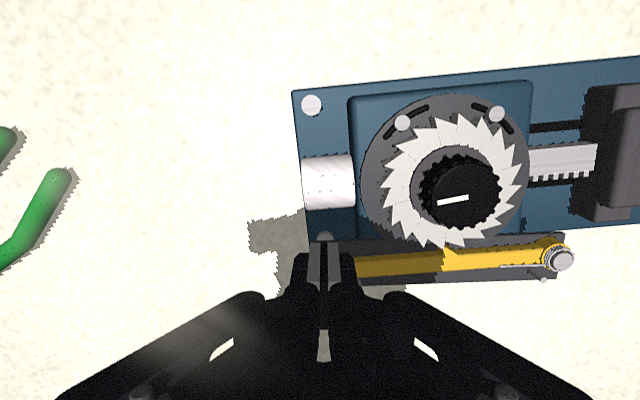

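>>> step_arm(
  plan=[
    {"dx": 0, "dy": 0, "dz": -0.03, "wx": 0, "wy": 0, "wz": 0, "grip": 0},
    {"dx": 0, "dy": 0, "dz": -0.06, "wx": 0, "wy": 0, "wz": 0, "grip": 0},
    {"dx": 0, "dy": 0, "dz": -0.08, "wx": 0, "wy": 0, "wz": 0, "grip": 0},
    {"dx": 0, "dy": 0, "dz": -0.08, "wx": 0, "wy": 0, "wz": 0, "grip": 0},
    {"dx": 0, "dy": 0, "dz": -0.08, "wx": 0, "wy": 0, "wz": 0, "grip": 0},
    {"dx": 0, "dy": 0, "dz": -0.08, "wx": 0, "wy": 0, "wz": 0, "grip": 0},
    {"dx": 0, "dy": 0, "dz": -0.08, "wx": 0, "wy": 0, "wz": 0, "grip": 0},
    {"dx": 0, "dy": 0, "dz": -0.08, "wx": 0, "wy": 0, "wz": 0, "grip": 0},
  ],
)

```text
time_s: 9.3
tcp_pos: [534.9, 298.4, 97.5]
orientation: [-0.392, 0.391, -0.588, 0.589]
force: [6.7, -2.6, -2.9]
width: 0.1
```

```bash
python3 st.py;python3 snap.py wrist w7;python3 st.py; python3 - <<'E'
import cv2
t=cv2.imread("pics/w7.png")
cv2.imwrite("pics/w7c.png",cv2.resize(t[60:300,280:640],None,fx=2,fy=2))
E
```

```text
9.3 [534.92 298.35  97.45] s -5.97 F -7.21 [ 6.73 -2.6  -2.89] [-0.83 -2.33  0.08] [ 3.290e+00 -4.059e+01  3.373e+01  4.860e+00 -9.500e-01 -4.000e-02]
[534.92 298.35  97.45] [ 6.73 -2.6  -2.89] 9.3
9.35 [534.91 298.35  97.45] s -5.96 F -7.76 [ 7.37 -2.48 -2.49] [-0.88 -2.3   0.03] [ 3.290e+00 -4.059e+01  3.373e+01  4.860e+00 -9.500e-01 -4.000e-02]
```

View pics/w7c.png

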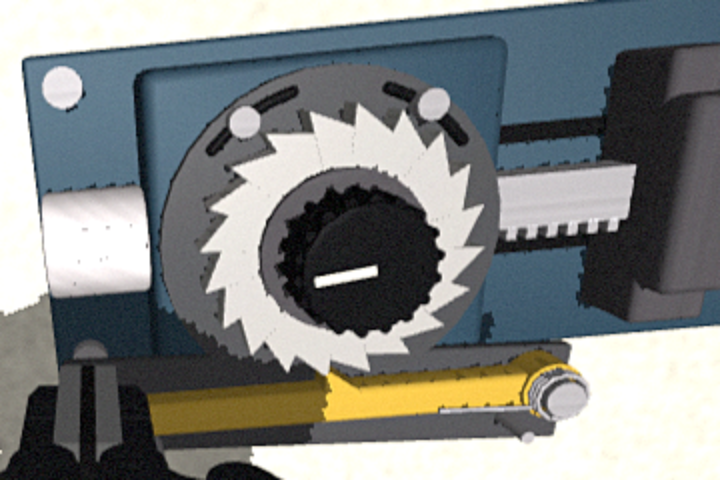

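>>> step_arm(
  plan=[
    {"dx": 0, "dy": 0, "dz": -0.03, "wx": 0, "wy": 0, "wz": 0, "grip": 0},
    {"dx": 0, "dy": 0, "dz": -0.05, "wx": 0, "wy": 0, "wz": 0, "grip": 0},
    {"dx": 0, "dy": 0, "dz": -0.07, "wx": 0, "wy": 0, "wz": 0, "grip": 0},
    {"dx": 0, "dy": 0, "dz": -0.07, "wx": 0, "wy": 0, "wz": 0, "grip": 0},
    {"dx": 0, "dy": 0, "dz": -0.07, "wx": 0, "wy": 0, "wz": 0, "grip": 0},
    {"dx": 0, "dy": 0, "dz": -0.07, "wx": 0, "wy": 0, "wz": 0, "grip": 0},
    {"dx": 0, "dy": 0, "dz": -0.07, "wx": 0, "wy": 0, "wz": 0, "grip": 0},
    {"dx": 0, "dy": 0, "dz": -0.07, "wx": 0, "wy": 0, "wz": 0, "grip": 0},
  ],
)

```text
time_s: 10.15
tcp_pos: [534.1, 298.6, 97.4]
orientation: [-0.392, 0.391, -0.588, 0.589]
force: [5.9, -2.5, -1.3]
width: -0.3
```

```bash
python3 st.py;python3 snap.py wrist w8;python3 st.py; python3 - <<'E'
import cv2
t=cv2.imread("pics/w8.png")
cv2.imwrite("pics/w8c.png",cv2.resize(t[60:300,280:640],None,fx=2,fy=2))
E
```

```text
10.15 [534.11 298.64  97.41] s -5.1 F -6.43 [ 5.92 -2.51 -1.26] [-0.81 -2.08  0.05] [ 3.050e+00 -4.040e+01  3.378e+01  5.010e+00 -8.100e-01 -4.000e-02]
[534.11 298.64  97.41] [ 5.92 -2.51 -1.26] 10.15
10.2 [534.15 298.65  97.44] s -5.14 F -6.11 [ 5.71 -2.2  -2.46] [-0.77 -2.12  0.04] [ 3.050e+00 -4.040e+01  3.378e+01  5.010e+00 -8.100e-01 -4.000e-02]
```

View pics/w8c.png

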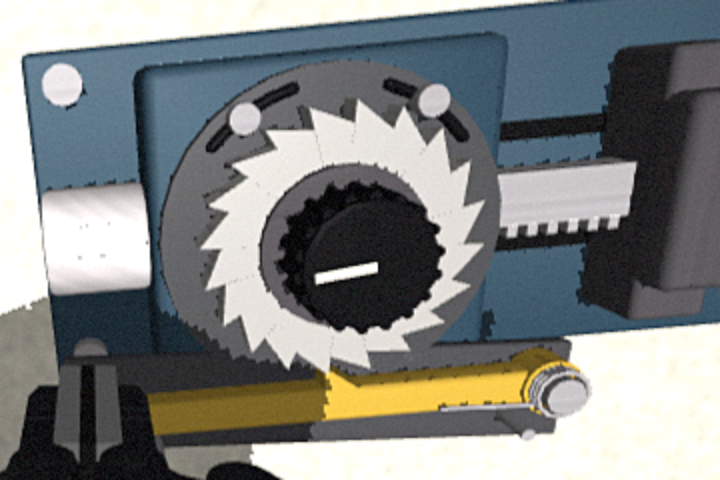

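>>> step_arm(
  plan=[
    {"dx": 0, "dy": 0, "dz": -0.03, "wx": 0, "wy": 0, "wz": 0, "grip": 0},
    {"dx": 0, "dy": 0, "dz": -0.05, "wx": 0, "wy": 0, "wz": 0, "grip": 0},
    {"dx": 0, "dy": 0, "dz": -0.06, "wx": 0, "wy": 0, "wz": 0, "grip": 0},
    {"dx": 0, "dy": 0, "dz": -0.06, "wx": 0, "wy": 0, "wz": 0, "grip": 0},
    {"dx": 0, "dy": 0, "dz": -0.06, "wx": 0, "wy": 0, "wz": 0, "grip": 0},
    {"dx": 0, "dy": 0, "dz": -0.06, "wx": 0, "wy": 0, "wz": 0, "grip": 0},
    {"dx": 0, "dy": 0, "dz": -0.06, "wx": 0, "wy": 0, "wz": 0, "grip": 0},
    {"dx": 0, "dy": 0, "dz": -0.06, "wx": 0, "wy": 0, "wz": 0, "grip": 0},
  ],
)

```text
time_s: 11.0
tcp_pos: [532.8, 299.3, 97.3]
orientation: [-0.392, 0.392, -0.589, 0.589]
force: [3.3, -3.2, -1.3]
width: 0.1
```

```bash
python3 st.py;python3 snap.py wrist w9;python3 st.py; python3 - <<'E'
import cv2
t=cv2.imread("pics/w9.png")
cv2.imwrite("pics/w9c.png",cv2.resize(t[60:300,280:640],None,fx=2,fy=2))
E
```

```text
11.0 [532.84 299.29  97.31] s -3.68 F -4.25 [ 3.27 -3.2  -1.31] [-0.86 -1.41  0.07] [  2.57 -39.9   33.97   5.33  -0.31  -0.04]
[532.84 299.29  97.31] [ 3.27 -3.2  -1.31] 11.0
11.05 [532.85 299.29  97.3 ] s -3.69 F -4.91 [ 4.09 -2.93 -1.15] [-0.86 -1.43  0.01] [  2.58 -39.9   33.98   5.33  -0.3   -0.04]
```

View pics/w9c.png

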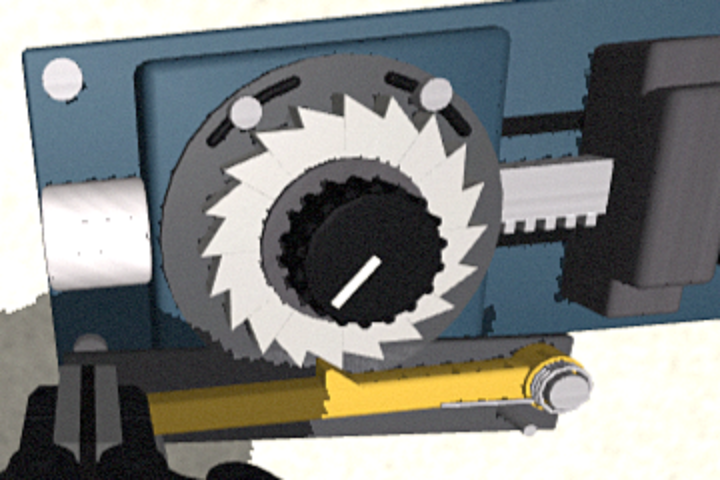

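>>> step_arm(
  plan=[
    {"dx": 0, "dy": 0, "dz": -0.03, "wx": 0, "wy": 0, "wz": 0, "grip": 0},
    {"dx": 0, "dy": 0, "dz": -0.05, "wx": 0, "wy": 0, "wz": 0, "grip": 0},
    {"dx": 0, "dy": 0, "dz": -0.05, "wx": 0, "wy": 0, "wz": 0, "grip": 0},
    {"dx": 0, "dy": 0, "dz": -0.05, "wx": 0, "wy": 0, "wz": 0, "grip": 0},
    {"dx": 0, "dy": 0, "dz": -0.05, "wx": 0, "wy": 0, "wz": 0, "grip": 0},
    {"dx": 0, "dy": 0, "dz": -0.05, "wx": 0, "wy": 0, "wz": 0, "grip": 0},
    {"dx": 0, "dy": 0, "dz": -0.05, "wx": 0, "wy": 0, "wz": 0, "grip": 0},
    {"dx": 0, "dy": 0, "dz": -0.05, "wx": 0, "wy": 0, "wz": 0, "grip": 0},
  ],
)

```text
time_s: 11.85
tcp_pos: [532.4, 299.5, 97.3]
orientation: [-0.392, 0.392, -0.589, 0.589]
force: [4.7, -3.3, -1.1]
width: -0.0
```

```bash
python3 st.py;python3 snap.py wrist w10;python3 st.py; python3 - <<'E'
import cv2
t=cv2.imread("pics/w10.png")
cv2.imwrite("pics/w10c.png",cv2.resize(t[60:300,280:640],None,fx=2,fy=2))
E
```

```text
11.85 [532.36 299.5   97.28] s -3.16 F -5.64 [ 4.73 -3.3  -1.1 ] [-1.   -1.35 -0.  ] [  2.75 -39.83  34.09   5.27  -0.18  -0.04]
[532.36 299.5   97.28] [ 4.73 -3.3  -1.1 ] 11.85
11.9 [532.37 299.51  97.28] s -3.17 F -5.38 [ 4.62 -2.91 -0.95] [-1.01 -1.44  0.05] [  2.76 -39.83  34.09   5.27  -0.18  -0.04]
```

View pics/w10c.png

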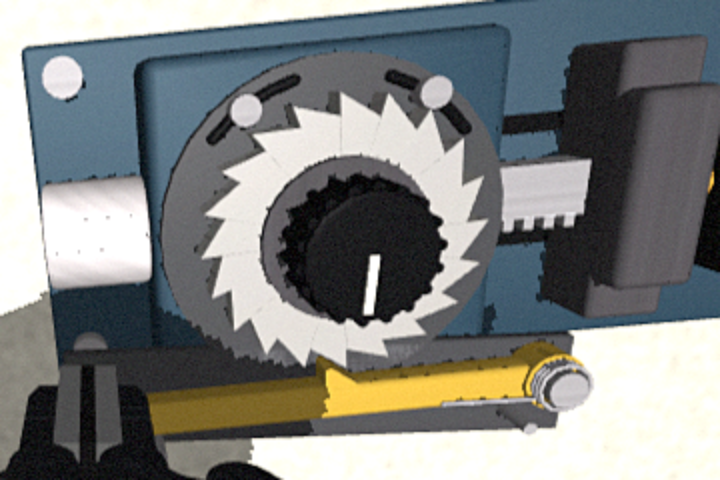

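Jaw is running steadily with low force; hold.

>>> step_arm(
  plan=[
    {"dx": 0, "dy": 0, "dz": 0, "wx": 0, "wy": 0, "wz": 0, "grip": 0},
    {"dx": 0, "dy": 0, "dz": 0, "wx": 0, "wy": 0, "wz": 0, "grip": 0},
    {"dx": 0, "dy": 0, "dz": 0, "wx": 0, "wy": 0, "wz": 0, "grip": 0},
    {"dx": 0, "dy": 0, "dz": 0, "wx": 0, "wy": 0, "wz": 0, "grip": 0},
    {"dx": 0, "dy": 0, "dz": 0, "wx": 0, "wy": 0, "wz": 0, "grip": 0},
    {"dx": 0, "dy": 0, "dz": 0, "wx": 0, "wy": 0, "wz": 0, "grip": 0},
    {"dx": 0, "dy": 0, "dz": 0, "wx": 0, "wy": 0, "wz": 0, "grip": 0},
    {"dx": 0, "dy": 0, "dz": 0, "wx": 0, "wy": 0, "wz": 0, "grip": 0},
  ],
)

```text
time_s: 12.7
tcp_pos: [532.4, 299.5, 97.3]
orientation: [-0.392, 0.392, -0.589, 0.589]
force: [4.6, -3.1, -1.1]
width: -0.1
```

>>> step_arm(
  plan=[
    {"dx": 0, "dy": 0, "dz": 0, "wx": 0, "wy": 0, "wz": 0, "grip": 0},
    {"dx": 0, "dy": 0, "dz": 0, "wx": 0, "wy": 0, "wz": 0, "grip": 0},
    {"dx": 0, "dy": 0, "dz": 0, "wx": 0, "wy": 0, "wz": 0, "grip": 0},
    {"dx": 0, "dy": 0, "dz": 0, "wx": 0, "wy": 0, "wz": 0, "grip": 0},
    {"dx": 0, "dy": 0, "dz": 0, "wx": 0, "wy": 0, "wz": 0, "grip": 0},
    {"dx": 0, "dy": 0, "dz": 0, "wx": 0, "wy": 0, "wz": 0, "grip": 0},
    {"dx": 0, "dy": 0, "dz": 0, "wx": 0, "wy": 0, "wz": 0, "grip": 0},
    {"dx": 0, "dy": 0, "dz": 0, "wx": 0, "wy": 0, "wz": 0, "grip": 0},
  ],
)

```text
time_s: 13.5
tcp_pos: [532.4, 299.5, 97.3]
orientation: [-0.392, 0.392, -0.589, 0.589]
force: [3.5, -3.2, -2.4]
width: 0.2
```

>>> step_arm(
  plan=[
    {"dx": 0, "dy": 0, "dz": 0, "wx": 0, "wy": 0, "wz": 0, "grip": 0},
    {"dx": 0, "dy": 0, "dz": 0, "wx": 0, "wy": 0, "wz": 0, "grip": 0},
    {"dx": 0, "dy": 0, "dz": 0, "wx": 0, "wy": 0, "wz": 0, "grip": 0},
    {"dx": 0, "dy": 0, "dz": 0, "wx": 0, "wy": 0, "wz": 0, "grip": 0},
    {"dx": 0, "dy": 0, "dz": 0, "wx": 0, "wy": 0, "wz": 0, "grip": 0},
    {"dx": 0, "dy": 0, "dz": 0, "wx": 0, "wy": 0, "wz": 0, "grip": 0},
    {"dx": 0, "dy": 0, "dz": 0, "wx": 0, "wy": 0, "wz": 0, "grip": 0},
    {"dx": 0, "dy": 0, "dz": 0, "wx": 0, "wy": 0, "wz": 0, "grip": 0},
  ],
)

```text
time_s: 14.3
tcp_pos: [532.4, 299.5, 97.3]
orientation: [-0.392, 0.392, -0.589, 0.589]
force: [4.0, -3.6, -0.5]
width: -0.0
```

```bash
python3 st.py;python3 snap.py wrist w11;python3 st.py; python3 - <<'E'
import cv2
t=cv2.imread("pics/w11.png")
cv2.imwrite("pics/w11c.png",cv2.resize(t[60:300,280:640],None,fx=2,fy=2))
E
```

```text
14.3 [532.36 299.49  97.27] s -3.16 F -5.04 [ 3.98 -3.56 -0.54] [-0.92 -1.35  0.  ] [  2.77 -39.83  34.1    5.26  -0.17  -0.04]
[532.36 299.49  97.27] [ 3.98 -3.56 -0.54] 14.3
14.35 [532.38 299.48  97.28] s -3.19 F -4.46 [ 3.66 -2.81  0.  ] [-0.99 -1.46  0.08] [  2.77 -39.83  34.1    5.26  -0.17  -0.04]
```

View pics/w11c.png

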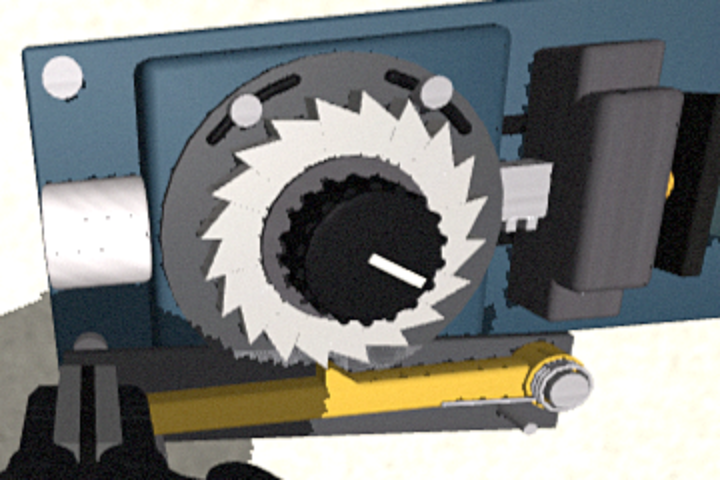

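>>> step_arm(
  plan=[
    {"dx": 0, "dy": 0, "dz": 0, "wx": 0, "wy": 0, "wz": 0, "grip": 0},
    {"dx": 0, "dy": 0, "dz": 0, "wx": 0, "wy": 0, "wz": 0, "grip": 0},
    {"dx": 0, "dy": 0, "dz": 0, "wx": 0, "wy": 0, "wz": 0, "grip": 0},
    {"dx": 0, "dy": 0, "dz": 0, "wx": 0, "wy": 0, "wz": 0, "grip": 0},
    {"dx": 0, "dy": 0, "dz": 0, "wx": 0, "wy": 0, "wz": 0, "grip": 0},
    {"dx": 0, "dy": 0, "dz": 0, "wx": 0, "wy": 0, "wz": 0, "grip": 0},
    {"dx": 0, "dy": 0, "dz": 0, "wx": 0, "wy": 0, "wz": 0, "grip": 0},
    {"dx": 0, "dy": 0, "dz": 0, "wx": 0, "wy": 0, "wz": 0, "grip": 0},
  ],
)

```text
time_s: 15.15
tcp_pos: [532.4, 299.5, 97.3]
orientation: [-0.392, 0.392, -0.589, 0.589]
force: [4.7, -3.3, -1.3]
width: -0.2
```

```bash
python3 snap.py wrist w12; python3 - <<'E'
import cv2
t=cv2.imread("pics/w12.png")
cv2.imwrite("pics/w12c.png",cv2.resize(t[60:300,280:640],None,fx=2,fy=2))
E
```

```text
[532.36 299.47  97.26] [ 4.71 -3.27 -1.33] 15.15
```

>>> step_arm(
  plan=[
    {"dx": 0, "dy": 0, "dz": 0, "wx": 0, "wy": 0, "wz": 0, "grip": 0},
    {"dx": 0, "dy": 0, "dz": 0, "wx": 0, "wy": 0, "wz": 0, "grip": 0},
    {"dx": 0, "dy": 0, "dz": 0, "wx": 0, "wy": 0, "wz": 0, "grip": 0},
    {"dx": 0, "dy": 0, "dz": 0, "wx": 0, "wy": 0, "wz": 0, "grip": 0},
    {"dx": 0, "dy": 0, "dz": 0, "wx": 0, "wy": 0, "wz": 0, "grip": 0},
    {"dx": 0, "dy": 0, "dz": 0, "wx": 0, "wy": 0, "wz": 0, "grip": 0},
    {"dx": 0, "dy": 0, "dz": 0, "wx": 0, "wy": 0, "wz": 0, "grip": 0},
    {"dx": 0, "dy": 0, "dz": 0, "wx": 0, "wy": 0, "wz": 0, "grip": 0},
  ],
)

```text
time_s: 16.0
tcp_pos: [532.4, 299.5, 97.3]
orientation: [-0.392, 0.392, -0.589, 0.589]
force: [4.2, -2.7, -1.2]
width: 0.3
```

```bash
python3 st.py;python3 snap.py wrist w13; python3 - <<'E'
import cv2,numpy as np
t=cv2.imread("pics/w13.png");a=cv2.imread("pics/w12.png")
cv2.imwrite("pics/w13c.png",np.vstack([cv2.resize(x[60:300,280:640],None,fx=1.2,fy=1.2) for x in(a,t)]))
E
```

```text
16.0 [532.37 299.46  97.28] s -3.18 F -4.95 [ 4.24 -2.68 -1.22] [-0.99 -1.43  0.08] [  2.77 -39.83  34.1    5.26  -0.17  -0.04]
[532.37 299.46  97.28] [ 4.24 -2.68 -1.22] 16.0
```

View pics/w13c.png

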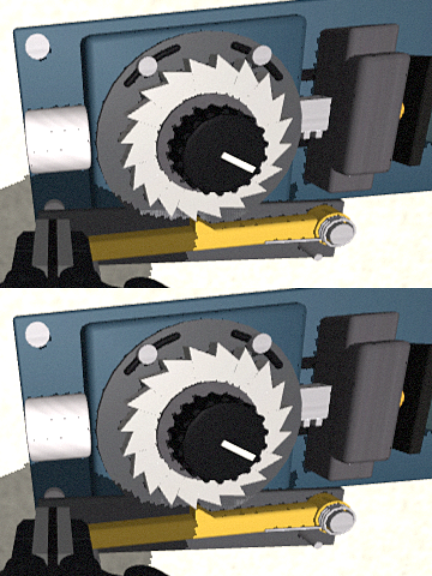

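>>> step_arm(
  plan=[
    {"dx": 0, "dy": 0, "dz": 0.2, "wx": 0, "wy": 0, "wz": 0, "grip": 0},
    {"dx": 0, "dy": 0, "dz": 0.4, "wx": 0, "wy": 0, "wz": 0, "grip": 0},
    {"dx": 0, "dy": 0, "dz": 0.7, "wx": 0, "wy": 0, "wz": 0, "grip": 0},
    {"dx": 0, "dy": 0, "dz": 1.0, "wx": 0, "wy": 0, "wz": 0, "grip": 0},
    {"dx": 0, "dy": 0, "dz": 1.3, "wx": 0, "wy": 0, "wz": 0, "grip": 0},
    {"dx": 0, "dy": 0, "dz": 1.6, "wx": 0, "wy": 0, "wz": 0, "grip": 0},
    {"dx": 0, "dy": 0, "dz": 1.8, "wx": 0, "wy": 0, "wz": 0, "grip": 0},
    {"dx": 0, "dy": 0, "dz": 1.8, "wx": 0, "wy": 0, "wz": 0, "grip": 0},
  ],
)

```text
time_s: 16.85
tcp_pos: [549.0, 292.7, 97.2]
orientation: [0.392, -0.392, 0.589, -0.589]
force: [1.1, -0.8, 0.3]
width: 0.2
```

```bash
python3 st.py; python3 - <<'E'
from h import *
from cell import observe
o=observe();a=np.load("clamp.npy")[2]
t=c2w((-85,0,0));t[2]=200
# tool x along clamp y: z angle options: clamp x dir (a) or a+pi
for za in(a,a+np.pi):delta(o,t,za)
print(o["qpos"])
E
```

```text
16.85 [549.02 292.69  97.22] s -21.15 F -1.35 [ 1.15 -0.76  0.25] [-0.02 -0.06  0.04] [-1.000e-01 -4.069e+01  3.386e+01  6.750e+00 -0.000e+00  4.000e-02]
d cm [ 22.29 -10.28   3.71] w [ 0.    -1.676 -0.   ]
d cm [ 22.29 -10.28   3.71] w [0.    1.465 0.   ]
[ 8.10994614e-01  1.37435268e-01 -1.02372263e-01 -2.47127943e-04
 -1.33114504e+00  3.63028266e-01]
```

>>> step_arm(
  plan=[
    {"dx": 0, "dy": -4, "dz": 0, "wx": 0, "wy": 0, "wz": 0, "grip": 0},
    {"dx": 0, "dy": -8, "dz": 0, "wx": 0, "wy": 0.1, "wz": 0, "grip": 0},
    {"dx": 2, "dy": -10.3, "dz": 0.5, "wx": 0, "wy": 0.24, "wz": 0, "grip": 3},
    {"dx": 6, "dy": -10.3, "dz": 1, "wx": 0, "wy": 0.38, "wz": 0, "grip": 6.5},
    {"dx": 10, "dy": -10.3, "dz": 1.7, "wx": 0, "wy": 0.52, "wz": 0, "grip": 6.5},
    {"dx": 14, "dy": -10.3, "dz": 2.3, "wx": 0, "wy": 0.66, "wz": 0, "grip": 6.5},
    {"dx": 18, "dy": -10.3, "dz": 3, "wx": 0, "wy": 0.8, "wz": 0, "grip": 6.5},
    {"dx": 22.3, "dy": -10.3, "dz": 3.7, "wx": 0, "wy": 0.94, "wz": 0, "grip": 6.5},
  ],
)

```text
time_s: 17.65
tcp_pos: [496.2, 71.5, 200.4]
orientation: [0.081, -0.081, 0.703, -0.702]
force: [1.2, 0.2, -0.2]
width: 64.9
```

```bash
python3 - <<'E'
from h import *
from cell import observe
o=observe();a=np.load("clamp.npy")[2];print(o["qpos"],o["joint_vel"],o["width"])
t=c2w((-85,0,0));t[2]=200
delta(o,t,a+np.pi)
E
```

```text
[ 5.45807778e-01 -2.26712053e-01 -2.65393360e-01 -1.42469476e-04
 -1.53166528e+00 -3.16695165e-01] [-0.64321648 -0.49290392 -0.41653135  0.00600887 -0.07071824 -0.75246963] 64.8512612010688
d cm [-0.12  0.04 -0.1 ] w [ 0.    0.52 -0.  ]
```

>>> step_arm(
  plan=[
    {"dx": 0, "dy": 0, "dz": 0, "wx": 0, "wy": 0.14, "wz": 0, "grip": 6.5},
    {"dx": 0, "dy": 0, "dz": 0, "wx": 0, "wy": 0.28, "wz": 0, "grip": 6.5},
    {"dx": 0, "dy": 0, "dz": 0, "wx": 0, "wy": 0.42, "wz": 0, "grip": 6.5},
    {"dx": 0, "dy": 0, "dz": 0, "wx": 0, "wy": 0.52, "wz": 0, "grip": 6.5},
    {"dx": 0, "dy": 0, "dz": 0, "wx": 0, "wy": 0.52, "wz": 0, "grip": 6.5},
    {"dx": 0, "dy": 0, "dz": 0, "wx": 0, "wy": 0.52, "wz": 0, "grip": 6.5},
    {"dx": 0, "dy": 0, "dz": 0, "wx": 0, "wy": 0.52, "wz": 0, "grip": 6.5},
    {"dx": 0, "dy": 0, "dz": 0, "wx": 0, "wy": 0.52, "wz": 0, "grip": 6.5},
  ],
)

```text
time_s: 18.45
tcp_pos: [496.9, 72.7, 200.3]
orientation: [0.1, -0.1, -0.7, 0.7]
force: [1.0, -0.1, 0.6]
width: 64.8
```

```bash
python3 snap.py wrist w14; python3 - <<'E'
import cv2
from h import *
from cell import observe
o=observe();a=np.load("clamp.npy")[2]
t=c2w((-85,0,0));t[2]=200
delta(o,t,a+np.pi)
o,c=pickle.load(open("w14.pkl","rb"))
for s,X in (("cheek",(-59,0,78)),("cheek2",(-111,0,78)),("core",(-85,0,52))):print(s,wproj("w14.pkl",c2w(X)))
E
```

```text
[496.91  72.72 200.31] [ 1.03 -0.07  0.62] 18.45
d cm [-0.02  0.03 -0.02] w [-0.     0.006 -0.   ]
cheek [321.80750354 226.88427154]
cheek2 [322.22399852 164.27991326]
core [322.13882911 187.47372389]
```

View pics/w14.png

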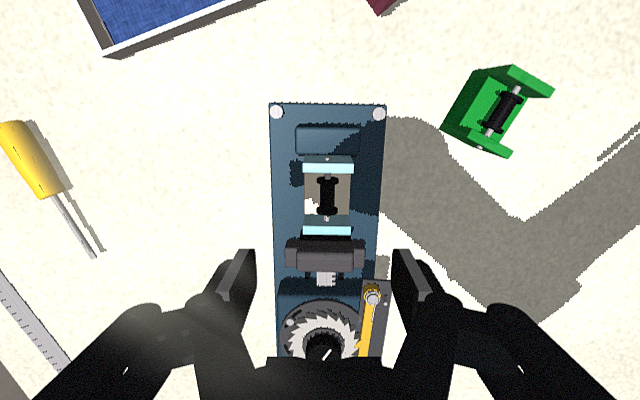

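```bash
python3 - <<'E'
import cv2
t=cv2.imread("pics/w14.png")
cv2.imwrite("pics/w14c.png",cv2.resize(t[90:290,240:420],None,fx=3,fy=3,interpolation=cv2.INTER_CUBIC))
E
```

```text
(no output)
```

View pics/w14c.png

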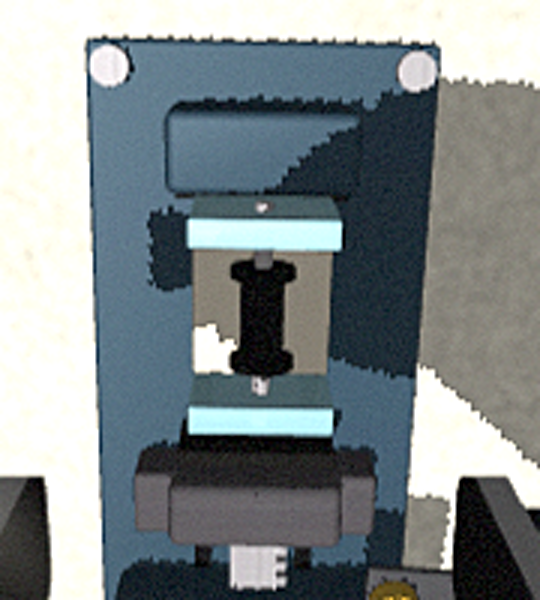

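```bash
python3 - <<'E'
from h import *
f=lambda x,y:(240+(x+.5)/3-.5,90+(y+.5)/3-.5)
K="w14.pkl"
for n,p,z in(("ch1",(264,235),78),("ch2",(260,420),78),("corn+?",(88,38),12),("corn",(440,46),12),("jaw face top L",(172,482),46),("jaw black edge",(260,450),46),("fixedjaw front",(265,193),46)):
    X=watz(K,f(*p),z);print(n,X.round(1),inv(X))
o,c=pickle.load(open(K,"rb"))
m=(watz(K,f(264,235),78)+watz(K,f(260,420),78))/2;print(m)
d=watz(K,f(264,235),78)-watz(K,f(260,420),78);print(np.arctan2(d[1],d[0])-np.pi*0, np.load("clamp.npy")[2]-np.pi)
R=Rt(o);print((R.T@(m-o["tcp_pos"])).round(1))
E
```

```text
ch1 [486.5  51.9  78. ] [-108.1    4.2]
ch2 [501.7 101.1  78. ] [-56.6   3.7]
corn+? [524.6  -8.2  12. ] [-154.7  -49.6]
corn [421.3  24.3  12. ] [-153.2   58.7]
jaw face top L [538.  127.3  46. ] [-21.1 -23.5]
jaw black edge [508.2 124.4  46. ] [-32.4   4.2]
fixedjaw front [484.4  47.1  46. ] [-113.3    4.8]
[494.1070961   76.49491349  78.        ]
-1.8715776986686907 -1.862135387581475
[  3.8 122.3  -2.8]
```

>>> step_arm(
  plan=[
    {"dx": 0.38, "dy": 1, "dz": -0.28, "wx": 0, "wy": -0.005, "wz": 0, "grip": 6.5},
    {"dx": 0.38, "dy": 3, "dz": -0.28, "wx": 0, "wy": -0.005, "wz": 0, "grip": 6.5},
    {"dx": 0.38, "dy": 5, "dz": -0.28, "wx": 0, "wy": -0.005, "wz": 0, "grip": 6.5},
    {"dx": 0.38, "dy": 7, "dz": -0.28, "wx": 0, "wy": -0.005, "wz": 0, "grip": 6.5},
    {"dx": 0.38, "dy": 9, "dz": -0.28, "wx": 0, "wy": -0.005, "wz": 0, "grip": 6.5},
    {"dx": 0.38, "dy": 9, "dz": -0.28, "wx": 0, "wy": -0.005, "wz": 0, "grip": 6.5},
    {"dx": 0.38, "dy": 9, "dz": -0.28, "wx": 0, "wy": -0.005, "wz": 0, "grip": 6.5},
    {"dx": 0.38, "dy": 9, "dz": -0.28, "wx": 0, "wy": -0.005, "wz": 0, "grip": 6.5},
  ],
)

```text
time_s: 19.3
tcp_pos: [494.6, 76.7, 111.6]
orientation: [-0.098, 0.099, 0.7, -0.7]
force: [0.8, 0.8, 0.1]
width: 65.1
```

```bash
python3 snap.py wrist w15
```

```text
[494.62  76.66 111.59] [0.84 0.79 0.12] 19.3
```

View pics/w15.png

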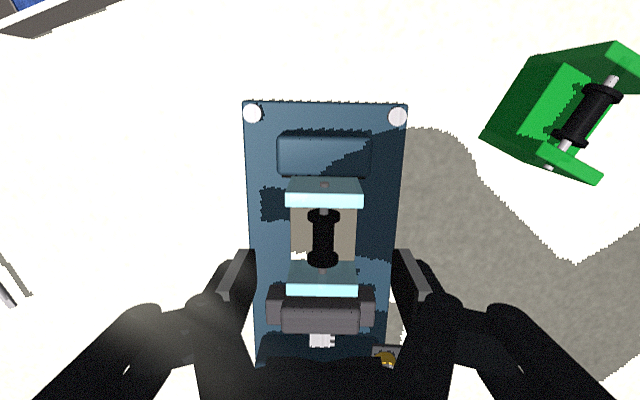

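>>> step_arm(
  plan=[
    {"dx": 0, "dy": 1.5, "dz": 0, "wx": 0, "wy": 0, "wz": 0, "grip": 6.5},
    {"dx": 0, "dy": 3, "dz": 0, "wx": 0, "wy": 0, "wz": 0, "grip": 6.5},
    {"dx": 0, "dy": 4.5, "dz": 0, "wx": 0, "wy": 0, "wz": 0, "grip": 6.5},
    {"dx": 0, "dy": 5.7, "dz": 0, "wx": 0, "wy": 0, "wz": 0, "grip": 6.5},
    {"dx": 0, "dy": 6.6, "dz": 0, "wx": 0, "wy": 0, "wz": 0, "grip": 6.5},
    {"dx": 0, "dy": 6.6, "dz": 0, "wx": 0, "wy": 0, "wz": 0, "grip": 6.5},
    {"dx": 0, "dy": 6.6, "dz": 0, "wx": 0, "wy": 0, "wz": 0, "grip": 5.5},
    {"dx": 0, "dy": 6.6, "dz": 0, "wx": 0, "wy": 0, "wz": 0, "grip": 5.0},
  ],
)

```text
time_s: 20.15
tcp_pos: [494.6, 76.6, 45.1]
orientation: [-0.099, 0.099, 0.7, -0.7]
force: [0.3, 1.1, -0.7]
width: 50.0
```

```bash
python3 snap.py wrist w16; python3 snap.py scene s16; python3 - <<'E'
import cv2
t=cv2.imread("pics/s16.png")
cv2.imwrite("pics/s16c.png",cv2.resize(t[130:280,300:450],None,fx=3,fy=3,interpolation=cv2.INTER_CUBIC))
E
```

```text
[494.57  76.57  45.08] [ 0.25  1.05 -0.71] 20.15
[494.54  76.6   45.09] [0.27 0.37 0.71] 20.2
```

View pics/w16.png

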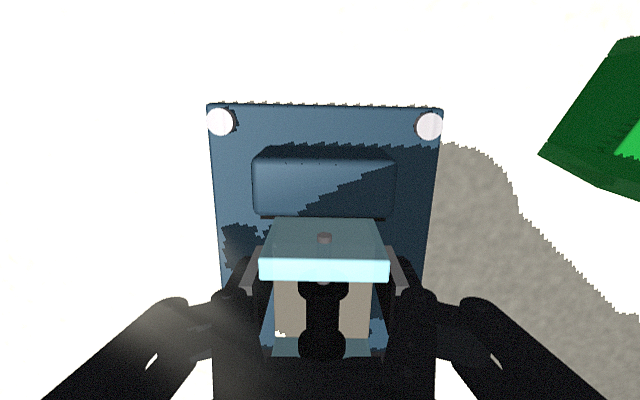

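View pics/s16c.png

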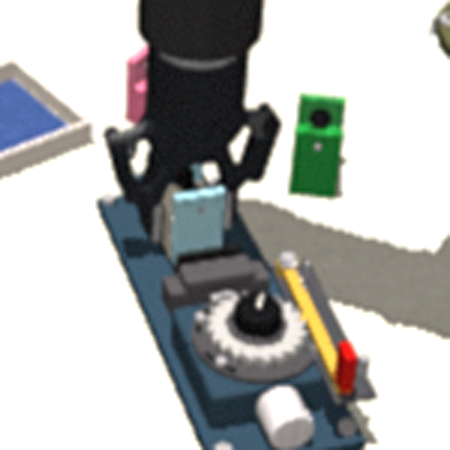

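>>> step_arm(
  plan=[
    {"dx": 0, "dy": 0, "dz": 0, "wx": 0, "wy": 0, "wz": 0, "grip": 4.5},
    {"dx": 0, "dy": 0, "dz": 0, "wx": 0, "wy": 0, "wz": 0, "grip": 4.2},
    {"dx": 0, "dy": 0, "dz": 0, "wx": 0, "wy": 0, "wz": 0, "grip": 3.9},
    {"dx": 0, "dy": 0, "dz": 0, "wx": 0, "wy": 0, "wz": 0, "grip": 3.6},
    {"dx": 0, "dy": 0, "dz": 0, "wx": 0, "wy": 0, "wz": 0, "grip": 3.4},
    {"dx": 0, "dy": 0, "dz": 0, "wx": 0, "wy": 0, "wz": 0, "grip": 3.4},
    {"dx": 0, "dy": 0, "dz": 0, "wx": 0, "wy": 0, "wz": 0, "grip": 3.4},
    {"dx": 0, "dy": 0, "dz": 0, "wx": 0, "wy": 0, "wz": 0, "grip": 3.4},
  ],
  force=35,
)

```text
time_s: 21.05
tcp_pos: [494.6, 76.5, 45.0]
orientation: [-0.098, 0.099, 0.7, -0.7]
force: [1.9, 0.6, 4.8]
width: 39.7
```

>>> step_arm(
  plan=[
    {"dx": 0, "dy": -0.3, "dz": 0, "wx": 0, "wy": 0, "wz": 0, "grip": 3.4},
    {"dx": 0, "dy": -0.8, "dz": 0, "wx": 0, "wy": 0, "wz": 0, "grip": 3.4},
    {"dx": 0, "dy": -1.5, "dz": 0, "wx": 0, "wy": 0, "wz": 0, "grip": 3.4},
    {"dx": 0, "dy": -2.5, "dz": 0, "wx": 0, "wy": 0, "wz": 0, "grip": 3.4},
    {"dx": 0, "dy": -4, "dz": 0, "wx": 0, "wy": 0, "wz": 0, "grip": 3.4},
    {"dx": 0, "dy": -5.5, "dz": 0, "wx": 0, "wy": 0, "wz": 0, "grip": 3.4},
    {"dx": 0, "dy": -7, "dz": 0, "wx": 0, "wy": 0, "wz": 0, "grip": 3.4},
    {"dx": 0, "dy": -8, "dz": 0, "wx": 0, "wy": 0, "wz": 0, "grip": 3.4},
  ],
)

```text
time_s: 21.85
tcp_pos: [494.3, 76.2, 126.1]
orientation: [0.099, -0.099, -0.7, 0.7]
force: [0.8, -0.2, -1.5]
width: 39.7
```

```bash
python3 snap.py wrist w17; python3 snap.py scene s17; python3 - <<'E'
import cv2
from h import *
from cell import observe
t=cv2.imread("pics/s17.png")
cv2.imwrite("pics/s17c.png",cv2.resize(t[100:280,250:450],None,fx=3,fy=3,interpolation=cv2.INTER_CUBIC))
o=observe();tr=np.load("tray.npy");print(o["width"],o["tcp_pos"])
za=tr[2]-np.pi/2;delta(o,(tr[0],tr[1],o["tcp_pos"][2]),za)
E
```

```text
[494.32  76.16 126.13] [ 0.8  -0.21 -1.53] 21.85
[494.99  76.35 127.61] [1.16 0.01 0.78] 21.9
39.744681983886196 [494.82099597  76.47058652 126.36697691]
d cm [-13.11   0.    20.06] w [ 0.001 -0.329 -0.003]
```

View pics/s17c.png

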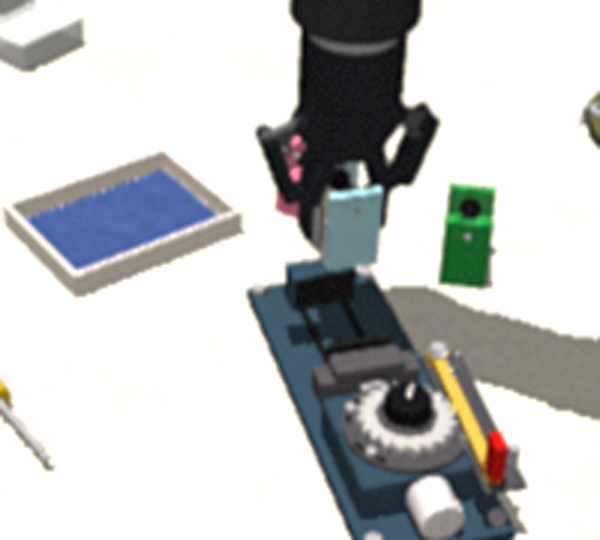

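View pics/w17.png

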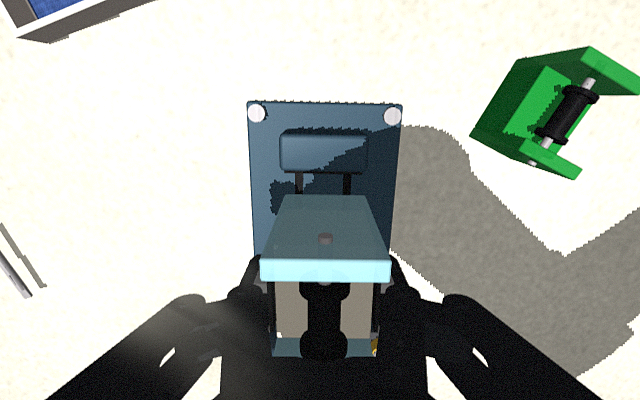

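>>> step_arm(
  plan=[
    {"dx": -1, "dy": 0, "dz": 1.5, "wx": 0, "wy": -0.04, "wz": 0, "grip": 3.4},
    {"dx": -3, "dy": 0, "dz": 4.5, "wx": 0, "wy": -0.1, "wz": 0, "grip": 3.4},
    {"dx": -5, "dy": 0, "dz": 7.7, "wx": 0, "wy": -0.18, "wz": 0, "grip": 3.4},
    {"dx": -7.2, "dy": 0, "dz": 11, "wx": 0, "wy": -0.25, "wz": 0, "grip": 3.4},
    {"dx": -9.3, "dy": 0, "dz": 14.3, "wx": 0, "wy": -0.329, "wz": 0, "grip": 3.4},
    {"dx": -11.2, "dy": 0, "dz": 17.3, "wx": 0, "wy": -0.329, "wz": 0, "grip": 3.4},
    {"dx": -12.5, "dy": 0, "dz": 19.2, "wx": 0, "wy": -0.329, "wz": 0, "grip": 3.4},
    {"dx": -13.1, "dy": 0, "dz": 20.06, "wx": 0, "wy": -0.329, "wz": 0, "grip": 3.4},
  ],
)

```text
time_s: 22.75
tcp_pos: [563.9, -154.6, 123.0]
orientation: [-0.015, 0.017, -0.707, 0.707]
force: [0.4, 1.1, -1.8]
width: 39.5
```

>>> step_arm(
  plan=[
    {"dx": 0, "dy": 0, "dz": 0, "wx": 0, "wy": 0, "wz": 0, "grip": 3.4},
    {"dx": 0, "dy": 0, "dz": 0, "wx": 0, "wy": 0, "wz": 0, "grip": 3.4},
    {"dx": 0, "dy": 0.5, "dz": 0, "wx": 0, "wy": 0, "wz": 0, "grip": 3.4},
    {"dx": 0, "dy": 1.5, "dz": 0, "wx": 0, "wy": 0, "wz": 0, "grip": 3.4},
    {"dx": 0, "dy": 2.5, "dz": 0, "wx": 0, "wy": 0, "wz": 0, "grip": 3.4},
    {"dx": 0, "dy": 3.0, "dz": 0, "wx": 0, "wy": 0, "wz": 0, "grip": 3.4},
    {"dx": 0, "dy": 3.0, "dz": 0, "wx": 0, "wy": 0, "wz": 0, "grip": 3.4},
    {"dx": 0, "dy": 3.0, "dz": 0, "wx": 0, "wy": 0, "wz": 0, "grip": 3.4},
  ],
)

```text
time_s: 23.55
tcp_pos: [564.3, -152.7, 94.3]
orientation: [-0.017, 0.017, -0.707, 0.707]
force: [0.6, 0.2, -1.3]
width: 39.7
```

```bash
python3 snap.py wrist w18; python3 snap.py top t18; python3 snap.py scene s18; python3 - <<'E'
import cv2
from h import *
from cell import observe
t=cv2.imread("pics/s18.png");u=cv2.imread("pics/t18.png")
cv2.imwrite("pics/s18c.png",np.hstack([cv2.resize(t[90:230,220:360],None,fx=2.8,fy=2.8,interpolation=cv2.INTER_CUBIC),cv2.resize(u[140:280,330:470],None,fx=2.8,fy=2.8,interpolation=cv2.INTER_CUBIC)]))
o=observe();tr=np.load("tray.npy");print(o["width"],o["tcp_pos"])
za=tr[2]-np.pi/2;delta(o,(tr[0],tr[1],o["tcp_pos"][2]),za)
E
```

```text
[ 564.33 -152.68   94.34] [ 0.64  0.19 -1.29] 23.55
[ 564.52 -152.73   94.7 ] [-0.56  0.06 -2.07] 23.6
[ 564.6  -152.71   94.84] [-0.16 -0.07 -1.  ] 23.65
39.39275799399451 [ 564.60516082 -152.73387668   94.87470944]
d cm [-0.05  0.   -0.01] w [-0.     0.    -0.001]
```

View pics/s18c.png

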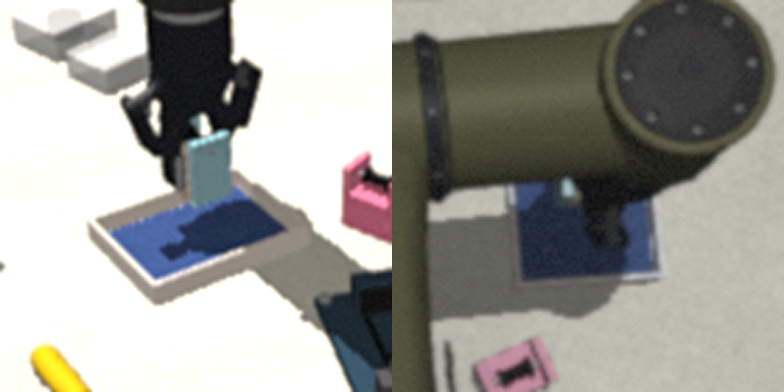

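View pics/w18.png

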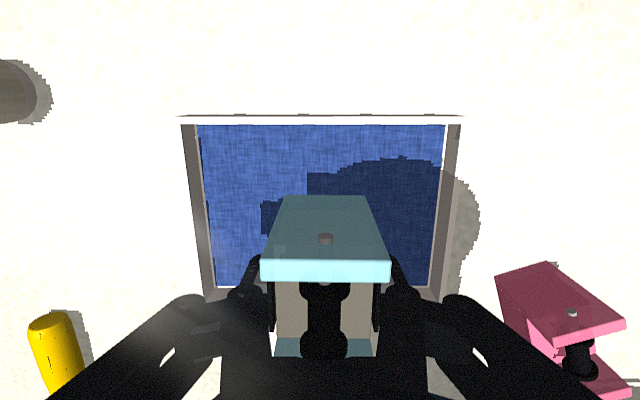

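>>> step_arm(
  plan=[
    {"dx": 0, "dy": 1, "dz": 0, "wx": 0, "wy": 0, "wz": 0, "grip": 3.4},
    {"dx": 0, "dy": 2, "dz": 0, "wx": 0, "wy": 0, "wz": 0, "grip": 3.4},
    {"dx": 0, "dy": 3, "dz": 0, "wx": 0, "wy": 0, "wz": 0, "grip": 3.4},
    {"dx": 0, "dy": 4, "dz": 0, "wx": 0, "wy": 0, "wz": 0, "grip": 3.4},
    {"dx": 0, "dy": 4.7, "dz": 0, "wx": 0, "wy": 0, "wz": 0, "grip": 3.4},
    {"dx": 0, "dy": 5.2, "dz": 0, "wx": 0, "wy": 0, "wz": 0, "grip": 3.4},
    {"dx": 0, "dy": 5.4, "dz": 0, "wx": 0, "wy": 0, "wz": 0, "grip": 3.4},
    {"dx": 0, "dy": 5.4, "dz": 0, "wx": 0, "wy": 0, "wz": 0, "grip": 3.4},
  ],
)

```text
time_s: 24.5
tcp_pos: [564.3, -152.7, 40.2]
orientation: [-0.017, 0.017, -0.707, 0.707]
force: [-0.3, 1.1, -1.6]
width: 39.2
```

```bash
python3 st.py; python3 snap.py wrist w19; python3 - <<'E'
from h import *
tr=np.load("tray.npy")
for X in((81,-61,4),(81,61,4),(-81,-61,4),(-81,61,4)):print(X,wproj("w18.pkl",tw(tr,X)[0]).round())
E
```

```text
24.5 [ 564.3  -152.67   40.18] s -207.19 F 0.67 [-0.28  1.08 -1.63] [ 0.01  0.04 -0.03] [  0.   -37.41  33.19   6.75   0.05  -0.  ]
[ 564.3  -152.67   40.18] [-0.28  1.08 -1.63] 24.5
(81, -61, 4) [195. 120.]
(81, 61, 4) [214. 286.]
(-81, -61, 4) [449. 120.]
(-81, 61, 4) [429. 286.]
```

View pics/w19.png

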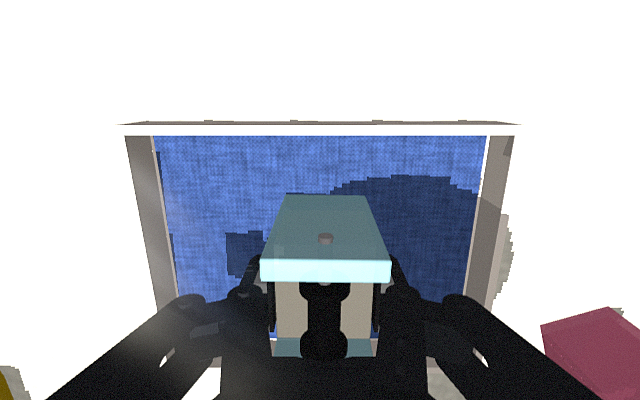

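>>> step_arm(
  plan=[
    {"dx": 0, "dy": 0.05, "dz": 0, "wx": 0, "wy": 0, "wz": 0, "grip": 3.4},
    {"dx": 0, "dy": 0.1, "dz": 0, "wx": 0, "wy": 0, "wz": 0, "grip": 3.4},
    {"dx": 0, "dy": 0.15, "dz": 0, "wx": 0, "wy": 0, "wz": 0, "grip": 3.4},
    {"dx": 0, "dy": 0.2, "dz": 0, "wx": 0, "wy": 0, "wz": 0, "grip": 3.4},
    {"dx": 0, "dy": 0.25, "dz": 0, "wx": 0, "wy": 0, "wz": 0, "grip": 3.4},
    {"dx": 0, "dy": 0.25, "dz": 0, "wx": 0, "wy": 0, "wz": 0, "grip": 3.4},
    {"dx": 0, "dy": 0.25, "dz": 0, "wx": 0, "wy": 0, "wz": 0, "grip": 3.4},
    {"dx": 0, "dy": 0.25, "dz": 0, "wx": 0, "wy": 0, "wz": 0, "grip": 3.4},
  ],
)

```text
time_s: 25.35
tcp_pos: [564.3, -152.7, 37.9]
orientation: [-0.017, 0.017, -0.707, 0.707]
force: [1.0, 0.4, -2.3]
width: 39.4
```

```bash
python3 st.py
```

```text
25.35 [ 564.32 -152.68   37.85] s -207.2 F -0.81 [ 1.04  0.39 -2.28] [ 0.   -0.01  0.04] [ -0.   -37.72  33.35   6.78  -0.    -0.  ]
```

>>> step_arm(
  plan=[
    {"dx": 0, "dy": 0.03, "dz": 0, "wx": 0, "wy": 0, "wz": 0, "grip": 3.4},
    {"dx": 0, "dy": 0.05, "dz": 0, "wx": 0, "wy": 0, "wz": 0, "grip": 3.4},
    {"dx": 0, "dy": 0.08, "dz": 0, "wx": 0, "wy": 0, "wz": 0, "grip": 3.4},
    {"dx": 0, "dy": 0.1, "dz": 0, "wx": 0, "wy": 0, "wz": 0, "grip": 3.4},
    {"dx": 0, "dy": 0.1, "dz": 0, "wx": 0, "wy": 0, "wz": 0, "grip": 3.4},
    {"dx": 0, "dy": 0.1, "dz": 0, "wx": 0, "wy": 0, "wz": 0, "grip": 3.4},
    {"dx": 0, "dy": 0.1, "dz": 0, "wx": 0, "wy": 0, "wz": 0, "grip": 3.4},
    {"dx": 0, "dy": 0.1, "dz": 0, "wx": 0, "wy": 0, "wz": 0, "grip": 3.4},
  ],
)

```text
time_s: 26.15
tcp_pos: [564.3, -152.7, 37.0]
orientation: [-0.017, 0.017, -0.707, 0.707]
force: [-1.5, 0.9, 1.3]
width: 39.5
```

```bash
python3 st.py
```

```text
26.15 [ 564.32 -152.68   37.05] s -207.2 F 1.73 [-1.5   0.91  1.35] [0.24 0.54 0.  ] [-1.100e-01 -3.631e+01  3.263e+01  6.580e+00  5.000e-01 -1.000e-02]
```

>>> step_arm(
  plan=[
    {"dx": 0, "dy": 0.02, "dz": 0, "wx": 0, "wy": 0, "wz": 0, "grip": 3.4},
    {"dx": 0, "dy": 0.02, "dz": 0, "wx": 0, "wy": 0, "wz": 0, "grip": 4.0},
    {"dx": 0, "dy": 0.02, "dz": 0, "wx": 0, "wy": 0, "wz": 0, "grip": 4.2},
    {"dx": 0, "dy": 0.02, "dz": 0, "wx": 0, "wy": 0, "wz": 0, "grip": 4.5},
    {"dx": 0, "dy": 0.02, "dz": 0, "wx": 0, "wy": 0, "wz": 0, "grip": 5},
    {"dx": 0, "dy": 0.02, "dz": 0, "wx": 0, "wy": 0, "wz": 0, "grip": 5.5},
    {"dx": 0, "dy": 0.02, "dz": 0, "wx": 0, "wy": 0, "wz": 0, "grip": 5.8},
    {"dx": 0, "dy": 0.02, "dz": 0, "wx": 0, "wy": 0, "wz": 0, "grip": 5.8},
  ],
)

```text
time_s: 26.95
tcp_pos: [564.3, -152.7, 36.6]
orientation: [-0.017, 0.017, -0.707, 0.707]
force: [-0.2, 0.3, -0.3]
width: 58.2
```

```bash
python3 snap.py wrist w20
```

```text
[ 564.33 -152.68   36.6 ] [-0.24  0.32 -0.34] 26.95
```

View pics/w20.png

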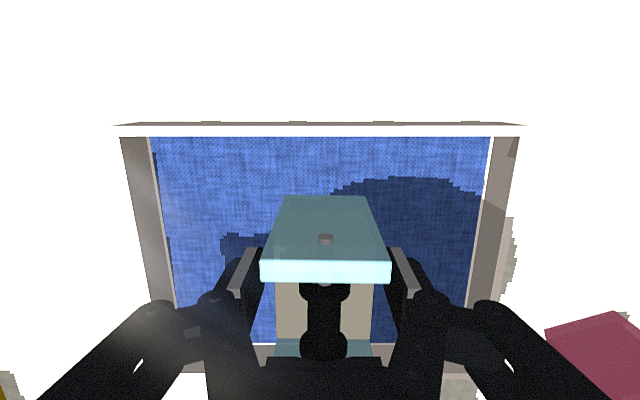

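Released cleanly with the pads clear on both sides. Now straight up.

>>> step_arm(
  plan=[
    {"dx": 0, "dy": -0.5, "dz": 0, "wx": 0, "wy": 0, "wz": 0, "grip": 5.8},
    {"dx": 0, "dy": -1.5, "dz": 0, "wx": 0, "wy": 0, "wz": 0, "grip": 5.8},
    {"dx": 0, "dy": -3, "dz": 0, "wx": 0, "wy": 0, "wz": 0, "grip": 5.8},
    {"dx": 0, "dy": -5, "dz": 0, "wx": 0, "wy": 0, "wz": 0, "grip": 5.8},
    {"dx": 0, "dy": -8, "dz": 0, "wx": 0, "wy": 0, "wz": 0, "grip": 5.8},
    {"dx": 0, "dy": -11, "dz": 0, "wx": 0, "wy": 0, "wz": 0, "grip": 5.8},
    {"dx": 0, "dy": -14, "dz": 0, "wx": 0, "wy": 0, "wz": 0, "grip": 5.8},
    {"dx": 0, "dy": -16, "dz": 0, "wx": 0, "wy": 0, "wz": 0, "grip": 5.8},
  ],
)

```text
time_s: 27.8
tcp_pos: [564.9, -153.0, 201.3]
orientation: [-0.019, 0.015, -0.707, 0.707]
force: [0.6, -0.2, 0.6]
width: 58.1
```

```bash
python3 snap.py wrist w21; python3 snap.py scene s21;python3 snap.py scene s22; python3 - <<'E'
import cv2
t=cv2.imread("pics/s22.png")
cv2.imwrite("pics/s22c.png",cv2.resize(t[130:310,170:440],None,fx=2.9,fy=2.9,interpolation=cv2.INTER_CUBIC))
E
```

```text
[ 564.92 -152.98  201.29] [ 0.65 -0.15  0.64] 27.8
[ 565.86 -153.36  204.64] [ 0.06 -0.87  3.44] 27.85
[ 565.78 -153.12  202.62] [-0.17 -0.2   1.26] 27.9
```

View pics/s22c.png

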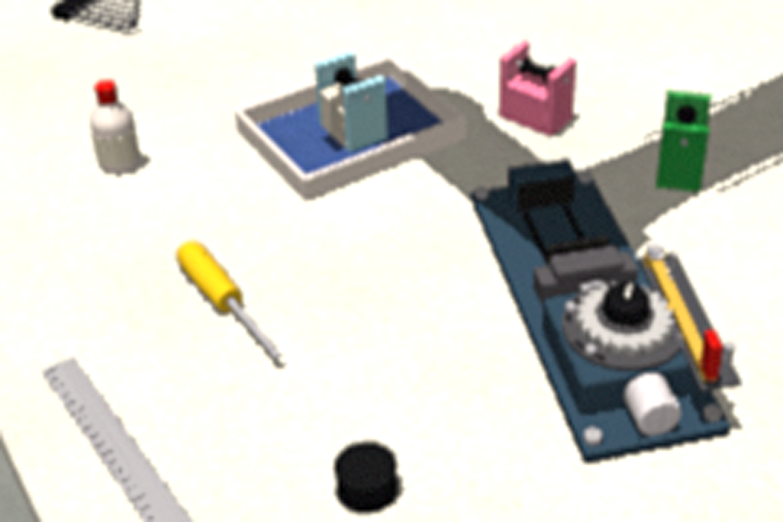

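View pics/w21.png

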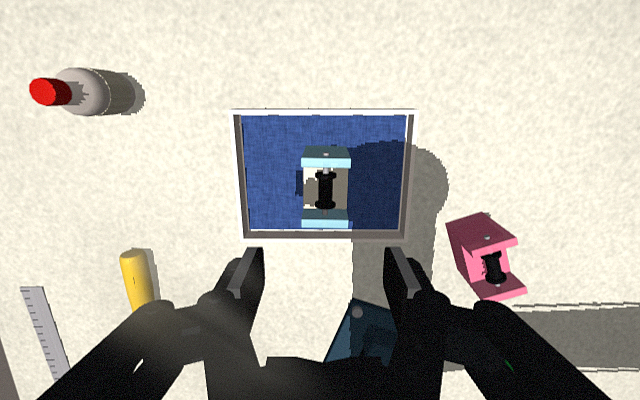

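The bracket stands upright in the tray, and the glue bottle, spool and screwdriver look undisturbed. The jaw is back and the arm is well clear, so I'm handing in.

```bash
python3 -c "
from cell import finish_job
print(finish_job())"
```

```text
the job is handed in; nothing more can be done
None
```

The bracket is out of the clamp and standing upright in the middle of the white tray. I handed the job in at about 28 s of the 72 s allowed.

- **Pawl release:** I pushed the red tab off with the closed fingers in small steps. The force peaked at about 8 N and dropped to about 5 N once the jaw started back. I saw no rise in force that would suggest the bar pressed on the stop pin.
- **Jaw:** I held the tab for about 5 s after the jaw began to move. Pictures 0.85 s apart showed no further movement, and the jaw face measured about 24 mm clear of the bracket.
- **Bracket:** I gripped it across the core at 35 N, with 39.7 mm measured between the fingers. I set it down in sub-millimetre steps and released it once the wrist reading showed contact, a change of about 3 N.

**Last checks:** The final pictures show the bracket upright, the arm well clear and nothing fallen. By eye, the glue bottle, spool and screwdriver are where they were.

**Disagreements:**
- My fit of the clamp's position was about 4 mm off across the clamp at the bracket. I corrected for it from the wrist camera before gripping.
- The jaw started back 1 to 2 mm later than my estimate of the contact point implied, so my tab-travel figures are only good to about that. Because of this I relied on the force and the pictures rather than on the travel.

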